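Set a tumbler under the sprung rim gauge

TASK

A leather-hard tumbler is due for its rim-height reading: slide the aluminium tray it stands on, handle end last, into the slotted bed of the rim gauge until it is fully home against the back stop, with the gauge's rod still sprung in. Then pull the rod out by its black knob, against its spring, until the red ring on it has just come out of the sleeve, and finish still holding it there, because the rod springs back as soon as it is let go. The clay is soft, so do not touch the tumbler and keep it standing upright in the middle of its cork pad; do not disturb the loose things around.

Things in the scene. Friction and masses are not known exactly. Their poses are not given: they have to be found in the camera images.
- gauge: Rim gauge, fixed; its place and yaw vary. Two aluminium channels with a back stop; beside them a post with a level sleeve and rod. Origin: on the bench, where the tray's origin is when the tray is home. +x: the way the tray slides in (about world +y, robot's left); +y: the way the rod pulls out (about world -x, to the robot); z up. Sizes in these notes are mm unless they say m.
- bed_mouth (a point): Front end of the gauge's bed, on the bench at x = -40, y = 0 of the gauge; axes the gauge's. From here two channels run to the back stop, right on the bench: inner walls at y = -62.5 and 62.5 (2.5 of play beside the tray on each side), 16 high; lips reach in to |y| = 54 from z = 12 up. Flared lead-ins before it, out to x = -72, widen the way in to about 150.
- back_stop (a point): Middle of the face of the gauge's grey back stop, 11 above the bench, at x = 85 of the gauge; the tray's front (+x) edge meets it when home. The stop is rigid. Axes the gauge's.
- post_top (a point): Top of the steel post that carries the sleeve (x = 35, y = -160 of the gauge), 178 above the bench; below it a grey clamp head 38 x 42, z = 130 to 170. Axes the gauge's.
- sleeve_mouth (a point): Mouth of the sleeve from which the rod comes, at x = 35, y = -128, z = 150 of the gauge (fixed). The sleeve, diameter 19 with a steel collar of 23 at the mouth, runs from here along -y for 140. Axes the gauge's.
- gauge_rod (a joint): How far the steel rod (diameter 10) is out, in m: 0 fully in, as it starts; end stop 0.115. At 0.080 the whole red ring (5 wide) has just come out, its back edge flush with the sleeve's mouth. Thin black rings, for other pots, come out at 0.045 and 0.104. The inner spring pulls it in with about 3 N at 0, 9 N at 0.080, 11 N at the end stop.
- knob (a point): Middle of the black pull knob on the rod's end, on the rod's axis, 150 above the bench: diameter 22, 34 long along the rod, then a flange of diameter 30, 6 thick, on its outer (+y) end. With the rod in it lies at x = 35, y = -90 of the gauge; it moves along +y with the rod. Clear above and on both sides; its underside passes 44 above the tumbler's rim. Axes the gauge's.
- foot (a point): Underside of the brass feeler foot (diameter 18) that hangs from the rod, 47 below its axis and 23 behind the middle of the knob. With the tray home and the rod at its mark it hangs about 8 above the tumbler's rim. Axes the gauge's.
- tray: Loose aluminium tray, 170 (x) x 120 (y), plate 5 thick, about 0.35 kg; a rim 14 high stands 13 in from the long edges, which run under the channel lips. Origin: centre of its underside. +x end goes in first, bow handle at the -x end. It starts on the bench 17 to 30 cm to the right of the gauge, +x within 0.25 rad of world +y, and slides on the bench.
- tray_handle (a point): Middle of the grip bar of the tray's bow handle: a level round steel bar, diameter 10, straight for 52 along the tray's y, 52 above the tray's underside, at x = -66 of the tray. The bow's posts stand at y = -34 and 34. Beside the bar it is free down to the tray's floor at z = 5; the tumbler's wall starts about 65 from the bar towards +x. Axes the tray's.
- pad (a point): Centre of the round cork pad (diameter 82, top 7 above the tray's underside) on the tray, at x = 35, y = 0 of the tray. Axes the tray's.
- tumbler_mid (a point): Middle of the loose leather-hard clay tumbler on the tray, 44 above its foot and 44 below its rim: 88 tall, diameter 68 at the rim, 58 at the foot, about 0.23 kg. It starts on the cork pad within 3 of its centre, rim 95 above the tray's underside. z up.
- glaze_jar_2: Loose jar with a black lid and a red-brown body, diameter 58, 73 tall; origin under its middle; a bystander, to be left alone.
- glaze_jar_3: Loose jar with a black lid and a cream body, diameter 58, 73 tall; origin under its middle; a bystander, to be left alone.
- marker: Loose white pen with a blue cap, 135 long, 16 thick, lying; origin under its middle; a bystander, to be left alone.
- test_tile_1: Loose fired test tile with a hole, 72 x 40 x 9, lying flat; origin under its middle; a bystander, to be left alone.
There are look-alikes about, which are no part of the job. What is shaped like the part that bears tumbler_mid but yellow is not meant.

How it is judged:
On the way:
1. the tray is home in the gauge's bed, the tumbler upright in the middle of its pad, and the rod still in (x of tray in the frame of gauge above -0.006 m and y of tray in the frame of gauge between -0.006 and 0.006 m and z of tray in the frame of gauge below 0.006 m and angle between the x axis of tray and the x axis of gauge, either way round below 0.06 rad and angle between tumbler_mid's own z axis and vertical below 0.1 rad and horizontal distance between tumbler_mid and pad below 0.01 m and z of tumbler_mid in the frame of tray below 0.057 m and value of joint gauge_rod below 0.01 m), for 0.3 s.
At the end, for the whole second after the job is handed in: Tray home: within 6 mm of stop and bed middle, flat, aligned to 0.06 rad. Tumbler upright (0.1 rad), within 10 mm of its pad's middle. Rod out to its red ring (0.076 to 0.086 m), still, held by the fingers (over 3 N), not touching the tumbler (x of tray in the frame of gauge above -0.006 m and y of tray in the frame of gauge between -0.006 and 0.006 m and z of tray in the frame of gauge below 0.006 m and angle between the x axis of tray and the x axis of gauge, either way round below 0.06 rad and angle between tumbler_mid's own z axis and vertical below 0.1 rad and horizontal distance between tumbler_mid and pad below 0.01 m and z of tumbler_mid in the frame of tray below 0.057 m and value of joint gauge_rod between 0.076 and 0.086 m and velocity of joint gauge_rod between -0.01 and 0.01 m/s and contact force between gauge_rod and the fingers above 3 N and contact force between gauge_rod and tumbler below 0.5 N); the arm keeps its last pose, push and grip.
It fails at once if the robot touches the soft tumbler (contact force between tumbler and the fingers above 1 N or contact force between tumbler and the arm above 1 N).
It fails at once if the tumbler is tipped (angle between tumbler_mid's own z axis and vertical above 0.35 rad).
It fails at once if a loose thing around the work is shifted by more than 2 cm (distance of any of glaze_jar_2, glaze_jar_3, marker, test_tile_1 from where it was at the start of the episode above 0.02 m).
It also fails if it takes over 54 s, if anything falls off the work surface, if the arm or the gripper's body presses on something with over 40 N, if the wrist force passes 120 N, or if a joint passes its speed limit or range.

ROBOT

A 7-joint arm with a two-finger parallel gripper is mounted at the origin on a cart in front of the work surface, level with it; the furniture and walls round the work are solid. World frame = base frame: x ahead of the robot, y to its left, z up, the work surface at z = 0. Lengths are in m, angles in rad, forces in N, time in s.
With the tool pointing down it reaches from about 0.425 to 1.025 m from the base axis. Payload 9.4 kg.
Tool frame: the origin (TCP) lies midway between the tips of the shut fingers; the grasp point (between the pads) lies 19 mm behind it; z points along the fingers, y is the direction in which the jaws open and shut (so a half turn about z gives the same grasp; the last joint's range is limited). The gripper opens to 93 mm and grips with 3 to 60 N. Pads are 15 mm wide; open, the fingers measure 128 mm over their backs; the gripper's body (75 mm by 188 mm) begins 65 mm behind the grasp point.
Start: joints at [1.069, 0.599, -0.003, 1.599, 0.002, 0.943, -0.08], TCP at [0.299, -0.661, 0.219] pointing down, gripper open.
Joint ranges: [-2.57, 2.57], [-0.35, 1.97], [-1.29, 1.29], [0.11, 2.56], [-1.05, 4.19], [0.11, 1.86], [-2.63, 2.63]. Speed limits (rad/s): [2.22, 2.22, 3.01, 3.01, 3.14, 3.14, 3.14].

INTERFACE

Orientations are given as a unit quaternion [x, y, z, w].
In Python, from rig import * gives the robot as it stands. The module is installed in compiled form; this text tells all that it offers.
- The arm moves only by the tool arm_command, never from a script. Its arguments are lists of equal length, an entry for each row: "delta_pos": the shift along the world's x, y, z scaled (see below), a list of three; "delta_rot": the turn, a rotation vector about the world's x, y, z scaled (see below), a list of three; "hand": the opening, from 0 (shut) to 1 (fully open). A call has 1 to 8 rows; each row shifts and turns the pose as measured when the row begins; what a row does not reach is not made up. The controller multiplies each number of a shift by 4 cm and each number of a turn by 8 degrees. A row lasts 1/10 s, in which the tool goes at most 50 mm and 8.59 degrees, less where a joint would pass 70% of its speed; a pose out of reach is approached as far as the arm can. A call with a number of a shift or a turn outside -1 to 1 is refused whole. A call with a gripper value outside its range is refused whole. The fingers move at their own pace and stop on an object; the grip force is fixed at half the most. Time passes only in rows, so rows that do not move let the fingers close. It gives the time, the measured TCP pose, the force and the opening at its end, in the units of the state.
- state(): the state, without advancing time (a new reading comes with each control period).
- camera(name): name is "scene" or "top" or "wrist"; returns (picture, depth): 420x560x3 uint8, red, green, blue; 420x560 float32, m along the optical axis (not along the pixel's ray), 0 where there is no reading.
- camera_params(name): a dict with "K" (3x3 intrinsics, pixels), "extrinsics" (4x4, takes a point from camera to world coordinates). Camera axes: x right, y up, looking along -z (the intrinsics and any distortion apply to the point x, -y, -z); pixel columns grow to the right and rows downward; lengths in m; the calibration is good to about 2 mm. The wrist camera is an equidistant fisheye: a pixel r from the principal point sees the ray r / f radians off the axis. A picture is of the moment at which its call begins: read the wrist's pose just before it. camera_params takes no time and is no camera call; for the wrist camera it gives the pose at the moment of the call.
- sign_off(): hands the job in, once; it reports no verdict.
The state is a dict: "time": time; "joint_pos": joint angles; "joint_vel": joint speeds; "effort": joint torques, N m; "tcp_pos": TCP position; "ee_rot": TCP orientation; "force": force on the tool from outside, world axes, zero at the start; "moment": the same for the moment, N m; "opening": opening from 0.0 (shut) to 1.0 (fully open).
Only numpy, scipy, OpenCV 4.12 (cv2) and the standard library are available. Lean on these libraries where they do the work, as an engineer would, in place of code of your own. Each camera call takes 0.05 s, during which the arm holds its last target.

## Working session

There is one attempt and no reset: what is moved stays moved. The work goes in short steps, Python scripts to look and compute and a tool call to move; the robot and the scene stay as the last step left them, time stands still between calls to the robot, and variables do not carry over. Pictures are saved under pics/ and viewed, and the job is handed in when it is done.

Besides the shell and the picture viewer there is one more tool, called after "Call:" by a JSON object that holds its "name" and its "arguments", one argument or row to a line. arm_command: Moves the arm, as the interface text tells. Its arguments: {"type":"object","properties":{"delta_pos":{"type":"array"},"delta_rot":{"type":"array"},"hand":{"type":"array"}},"required":["delta_pos","delta_rot","hand"]}

```bash
mkdir -p pics; cat > h.py <<'E'
from rig import *
import numpy as np, cv2
def snap(n,tag):
    p,d=camera(n); c=camera_params(n)
    cv2.imwrite(f'pics/{tag}.png',p[:,:,::-1]); np.savez(f'pics/{tag}.npz',p=p,d=d,K=c['K'],E=c['extrinsics'])
    return p,d
def px(tag,u,v,z=None):
    f=np.load(f'pics/{tag}.npz');K=f['K'];E=f['E']
    r=np.array([(u-K[0,2])/K[0,0],-(v-K[1,2])/K[1,1],-1.])
    if z is None: s=float(f['d'][int(round(v)),int(round(u))]); return E[:3,:3]@(r*s)+E[:3,3]
    w=E[:3,:3]@r; s=(z-E[2,3])/w[2]; return E[:3,3]+s*w
def crop(tag,x0,y0,x1,y1,s,out):
    p=cv2.imread(f'pics/{tag}.png')[y0:y1,x0:x1]; cv2.imwrite(f'pics/{out}.png',cv2.resize(p,None,fx=s,fy=s,interpolation=cv2.INTER_CUBIC))
E
python3 - <<'E'
from h import *
for n in ['scene','top']:
    snap(n,n+'0'); print(camera_params(n))
s=state(); print(s['time'],s['tcp_pos'],s['ee_rot'],s['force'],s['opening'])
E
```

```text
{'K': array([[404.66939903,   0.        , 281.94331691],
       [  0.        , 404.66939903, 207.24527953],
       [  0.        ,   0.        ,   1.        ]]), 'extrinsics': array([[-0.83654347,  0.21616742, -0.50345474, -0.14227125],
       [-0.5478581 , -0.34146175,  0.76371158,  0.97704855],
       [-0.00682098,  0.91469969,  0.40407667,  0.67845246],
       [ 0.        ,  0.        ,  0.        ,  1.        ]])}
{'K': array([[501.85603478,   0.        , 277.25795312],
       [  0.        , 501.85603478, 208.23397637],
       [  0.        ,   0.        ,   1.        ]]), 'extrinsics': array([[ 6.49182291e-03,  9.80154601e-01, -1.98128276e-01,
         2.20896117e-01],
       [-9.99977303e-01,  6.72031768e-03,  4.80873975e-04,
        -2.05554151e-02],
       [ 1.80281580e-03,  1.98120657e-01,  9.80175982e-01,
         1.62778878e+00],
       [ 0.00000000e+00,  0.00000000e+00,  0.00000000e+00,
         1.00000000e+00]])}
0.1 [ 0.29859171 -0.66017533  0.21784157] [ 9.77526580e-01  2.10811029e-01 -2.12497861e-04 -6.70844449e-04] [0.38918074 0.47744725 0.62788582] 0.9984075079349589
```

View pics/scene0.png

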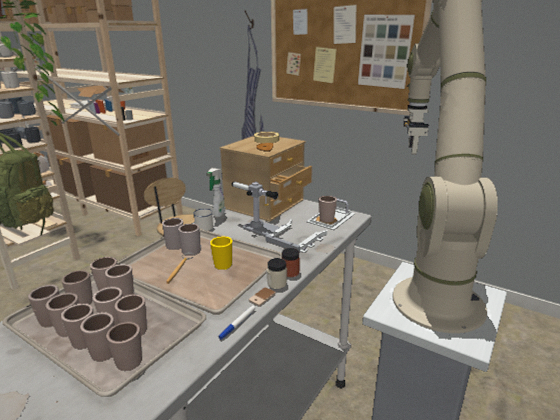

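View pics/top0.png

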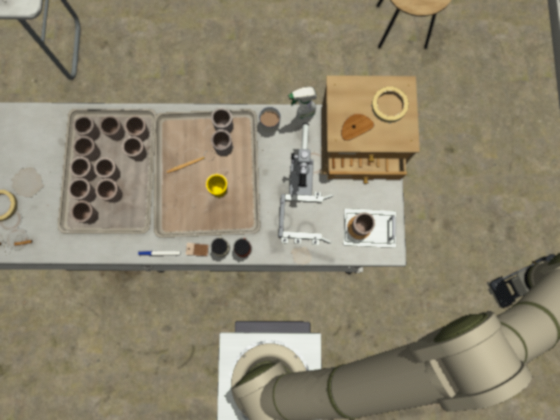

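```bash
python3 - <<'E'
from h import *
crop('top0',265,140,415,270,5.3,'t1'); crop('scene0',230,170,380,270,5.3,'s1')
E
```

```text
(no output)
```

View pics/t1.png

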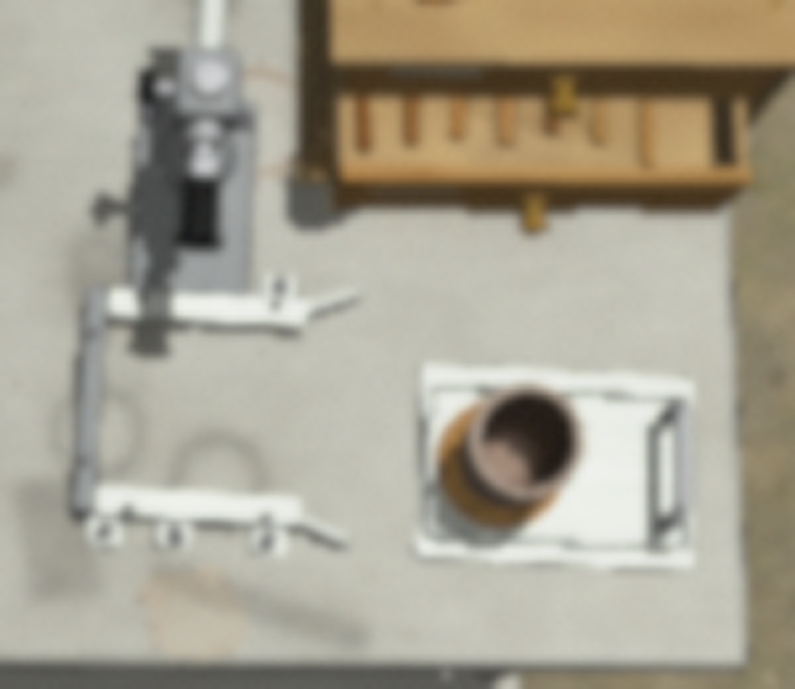

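View pics/s1.png

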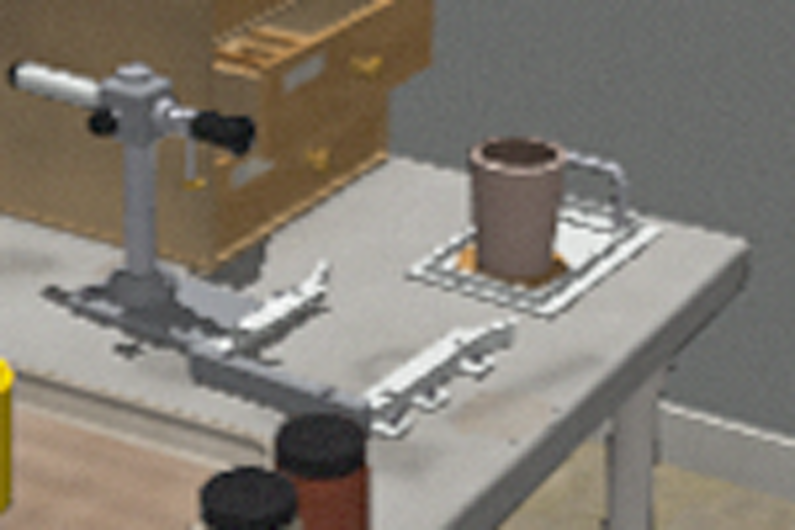

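```bash
python3 - <<'E'
from h import *
np.set_printoptions(precision=4,suppress=True)
def q(x,y,z): return px('top0',265+(x+.5)/5.3-.5,140+(y+.5)/5.3-.5,z)
for n,pts in {'tray corners':[(425,362,.005),(695,380,.005),(692,567,.005),(415,553,.005)],
 'handle':[(663,400,.057),(655,545,.057)],
 'lips':[(105,315,.016),(303,330,.016),(95,488,.016),(298,498,.016)],
 'stop':[(107,292,.022),(97,490,.022)],
 'knob':[(197,212,.15),(212,77,.178)],
 'rim':[(525,443,.095)],'bench':[(738,660,0),(735,212,0)]}.items():
    for p in pts: print(n,q(*p))
f=np.load('pics/top0.npz')
# depth checks
for u,v in [(301.5,180),(305,154),(301.8,174),(388,229)]:
    print(px('top0',u,v))
E
```

```text
tray corners [ 0.5516 -0.2442  0.005 ]
tray corners [ 0.5413 -0.4119  0.005 ]
tray corners [ 0.4244 -0.4054  0.005 ]
tray corners [ 0.4319 -0.2356  0.005 ]
handle [ 0.5187 -0.3796  0.057 ]
handle [ 0.4309 -0.3716  0.057 ]
lips [ 0.5777 -0.0447  0.016 ]
lips [ 0.5691 -0.1674  0.016 ]
lips [ 0.4692 -0.0389  0.016 ]
lips [ 0.4639 -0.1632  0.016 ]
stop [ 0.591  -0.0457  0.022 ]
stop [ 0.4671 -0.0401  0.022 ]
knob [ 0.6089 -0.0952  0.15  ]
knob [ 0.6809 -0.1026  0.178 ]
rim [ 0.4853 -0.2893  0.095 ]
bench [ 0.3681 -0.4324  0.    ]
bench [ 0.6507 -0.4428  0.    ]
[ 0.6059 -0.094   0.1569]
[ 0.681  -0.1037  0.1789]
[ 0.6226 -0.0946  0.1641]
[ 0.483  -0.3855 -0.0006]
```

Candidates: the grey-brown tumbler on the metal tray at top (362,226), the yellow look-alike at (217,185), and brown tumblers on the wooden boards at (222,119) and (84–135,125–212). The crop shows the one standing on the cork pad on the tray with the bow handle, so that tray is the one to move. Next I move over the handle.

Call:
{"name": "arm_command", "arguments": {
  "delta_pos": [
    [0.66,0.96,0],
    [0.66,0.96,0],
    [0.66,0.96,0],
    [0.66,0.96,0],
    [0.66,0.96,0],
    [0.66,0.96,0],
    [0.5,0.7,0]
  ],
  "delta_rot": [
    [0,0,-0.5],
    [0,0,-0.5],
    [0,0,-0.5],
    [0,0,-0.5],
    [0,0,-0.5],
    [0,0,-0.5],
    [0,0,-0.4]
  ],
  "hand": [1,0.8,0.6,0.5,0.45,0.45,0.45]
}}

```text
time: 0.8
tcp_pos: [0.474, -0.3966, 0.2143]
ee_rot: [0.999, -0.04, -0.003, -0.002]
force: [0.1, -0.2, 0.8]
opening: 0.536
```

```bash
cat >> h.py <<'E'
def st():
    from scipy.spatial.transform import Rotation as R
    s=state(); M=R.from_quat(s['ee_rot']).as_matrix(); ty=M[:,1]
    print('t',round(s['time'],2),'p',np.round(s['tcp_pos'],4),'ty',np.round(ty,3),'tz',np.round(M[:,2],3),'F',np.round(s['force'],1),'M',np.round(s['moment'],2),'op',round(s['opening'],3)); return s
E
python3 - <<'E'
from h import *
st(); snap('wrist','w1'); snap('top','top1'); st(); print(camera_params('wrist'))
crop('top1',265,140,415,270,5.3,'t2')
E
```

```text
t 0.8 p [ 0.474  -0.3966  0.2143] ty [-0.081 -0.997 -0.004] tz [-0.006  0.005 -1.   ] F [ 0.1 -0.2  0.8] M [ 0.09 -0.02 -0.01] op 0.536
t 0.9 p [ 0.4764 -0.3939  0.2141] ty [-0.073 -0.997 -0.006] tz [-0.005  0.006 -1.   ] F [ 0.4 -0.1 -0.5] M [ 0.04  0.02 -0.02] op 0.467
{'K': array([[325.1922621 ,   0.        , 281.87375334],
       [  0.        , 325.1922621 , 206.27620098],
       [  0.        ,   0.        ,   1.        ]]), 'extrinsics': array([[-0.07451308,  0.94924075,  0.30559744,  0.56217579],
       [-0.99720214, -0.06909089, -0.02853662, -0.40108522],
       [-0.00597413, -0.30686878,  0.95173308,  0.37941416],
       [ 0.        ,  0.        ,  0.        ,  1.        ]])}
```

View pics/w1.png

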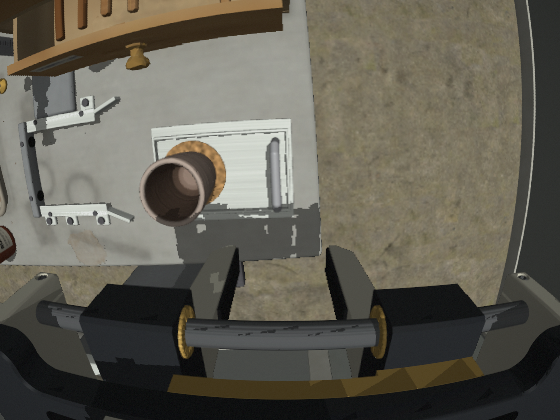

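View pics/t2.png

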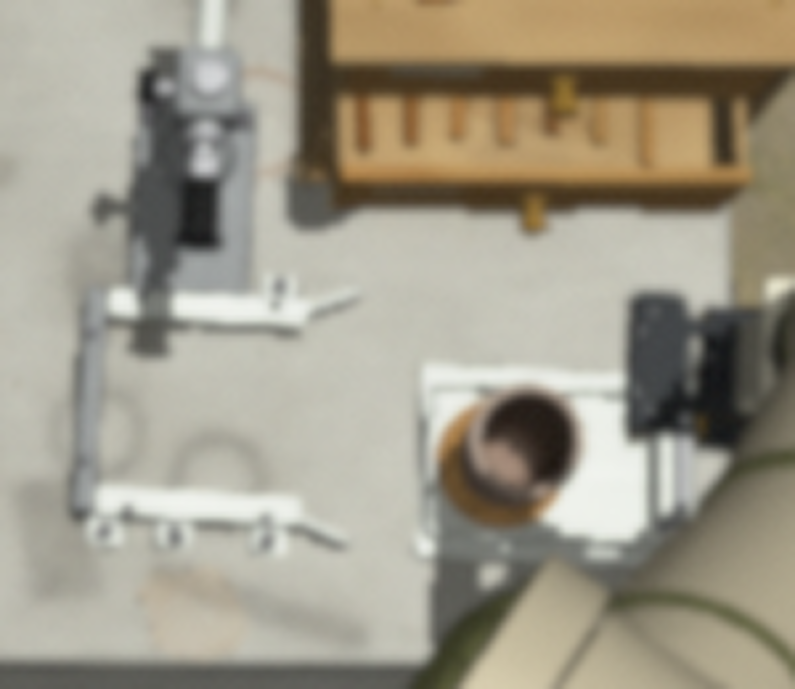

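```bash
cat >> h.py <<'E'
def fx(tag,u,v,z):
    f=np.load(f'pics/{tag}.npz');K=f['K'];E=f['E']
    a=(u-K[0,2])/K[0,0];b=(v-K[1,2])/K[1,1];th=np.hypot(a,b);s=np.sin(th)/max(th,1e-9)
    r=np.array([a*s,-b*s,-np.cos(th)]);w=E[:3,:3]@r
    return E[:3,3]+w*(z-E[2,3])/w[2]
E
python3 - <<'E'
from h import *
np.set_printoptions(precision=4,suppress=True)
crop('w1',130,90,330,240,4,'w1c'); crop('w1',0,80,200,230,4,'w1g')
E
```

```text
(no output)
```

View pics/w1c.png

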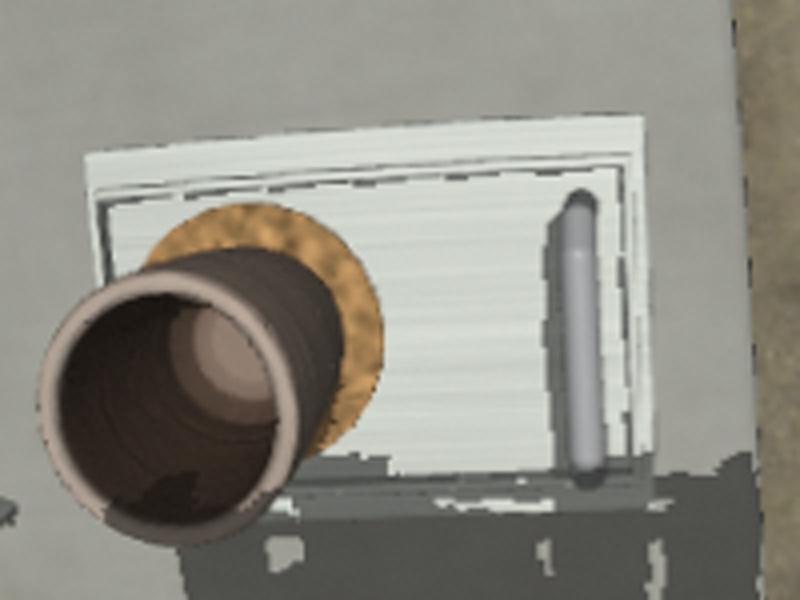

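View pics/w1g.png

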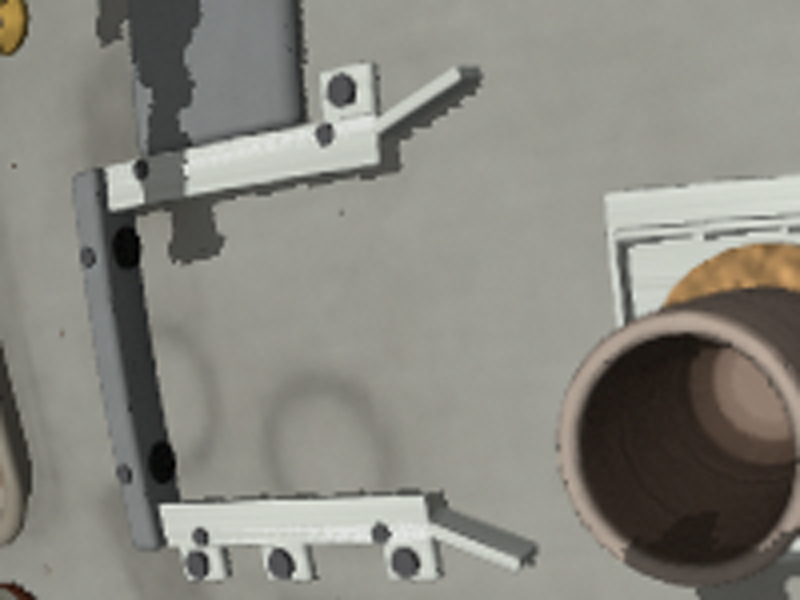

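```bash
python3 - <<'E'
from h import *
np.set_printoptions(precision=4,suppress=True)
def a(x,y,z): return fx('w1',130+(x+.5)/4-.5,90+(y+.5)/4-.5,z)
def g(x,y,z): return fx('w1',(x+.5)/4-.5,80+(y+.5)/4-.5,z)
print('tray',a(87,155,.005),a(642,115,.005),a(653,511,.005))
print('bar',a(580,203,.057),a(589,480,.057))
print('rim',a(42,410,.095),a(298,400,.095),a(170,272,.095),a(165,545,.095))
print('lips',g(110,210,.016),g(380,163,.016),g(165,505,.016),g(425,497,.016))
print('stop top in',g(105,170,.022),g(158,545,.022),'bottom',g(137,210,.0),g(178,495,0))
E
```

```text
tray [ 0.5547 -0.237   0.005 ] [ 0.548  -0.4042  0.005 ] [ 0.4287 -0.3989  0.005 ]
bar [ 0.5295 -0.3865  0.057 ] [ 0.4573 -0.3828  0.057 ]
rim [ 0.4977 -0.2534  0.095 ] [ 0.4943 -0.3192  0.095 ] [ 0.5273 -0.2926  0.095 ] [ 0.4609 -0.2795  0.095 ]
lips [ 0.584  -0.0383  0.016 ] [ 0.5772 -0.1633  0.016 ] [ 0.4749 -0.0363  0.016 ] [ 0.4683 -0.1579  0.016 ]
stop top in [ 0.5979 -0.0446  0.022 ] [ 0.4617 -0.0328  0.022 ] bottom [ 0.5821 -0.0373  0.    ] [ 0.4743 -0.029   0.    ]
```

Call:
{"name": "arm_command", "arguments": {
  "delta_pos": [
    [0.15,0.1,-0.6],
    [0.12,0.05,-0.6],
    [0,0,-0.6],
    [0,0,-0.4],
    [0,0,0]
  ],
  "delta_rot": [
    [0,0,0.1],
    [0,0,0.08],
    [0,0,0],
    [0,0,0],
    [0,0,0]
  ],
  "hand": [0.45,0.45,0.45,0.45,0.45]
}}

```text
time: 1.4
tcp_pos: [0.4875, -0.3879, 0.1233]
ee_rot: [1.0, -0.021, -0.002, -0.002]
force: [-0.4, -0.8, -0.4]
opening: 0.452
```

```bash
python3 - <<'E'
from h import *
st(); snap('wrist','w2'); st()
p=cv2.imread('pics/w2.png'); cv2.imwrite('pics/w2b.png',p)
E
```

```text
t 1.4 p [ 0.4875 -0.3879  0.1233] ty [-0.042 -0.999 -0.005] tz [-0.005  0.005 -1.   ] F [-0.4 -0.8 -0.4] M [ 0.03 -0.02  0.  ] op 0.452
t 1.45 p [ 0.4878 -0.3884  0.1243] ty [-0.043 -0.999 -0.004] tz [-0.004  0.004 -1.   ] F [ 0.7 -0.1 -0.1] M [0.05 0.03 0.02] op 0.451
```

View pics/w2.png

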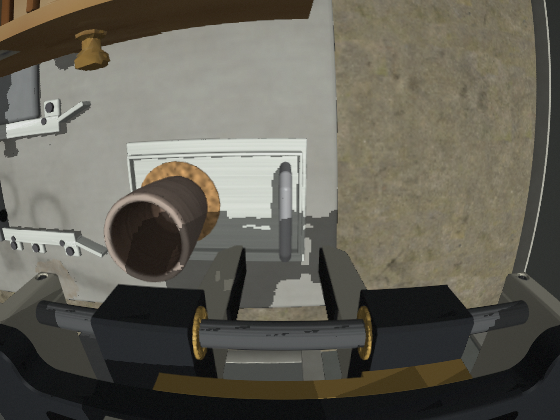

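```bash
python3 - <<'E'
from h import *
np.set_printoptions(precision=4,suppress=True)
crop('w2',100,120,340,300,3.3,'w2c')
print('bar',fx('w2',286,166,.057),fx('w2',286,258,.057),'tray',fx('w2',128,145,.005),fx('w2',305.5,140,.005),fx('w2',303,262,.005))
print('lips',fx('w2',59,125,.016),fx('w2',78,237,.016))
E
```

```text
bar [ 0.5295 -0.3927  0.057 ] [ 0.4554 -0.3897  0.057 ] tray [ 0.5494 -0.2444  0.005 ] [ 0.5422 -0.4108  0.005 ] [ 0.4238 -0.4057  0.005 ]
lips [ 0.5796 -0.171   0.016 ] [ 0.4607 -0.1689  0.016 ]
```

View pics/w2c.png

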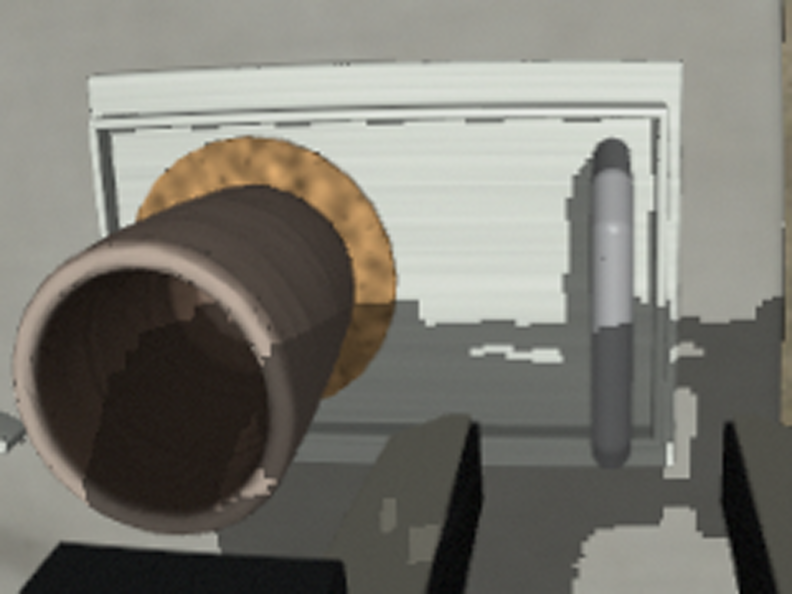

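Call:
{"name": "arm_command", "arguments": {
  "delta_pos": [
    [-0.05,-0.07,-0.6],
    [0,0,-0.6],
    [0,0,-0.6],
    [0,0,-0.4],
    [0,0,0],
    [0,0,0]
  ],
  "delta_rot": [
    [0,0,0],
    [0,0,0],
    [0,0,0],
    [0,0,0],
    [0,0,0],
    [0,0,0]
  ],
  "hand": [0.45,0.45,0.45,0.45,0.45,0.45]
}}

```text
time: 2.05
tcp_pos: [0.4873, -0.3967, 0.0404]
ee_rot: [1.0, -0.023, 0.002, 0.001]
force: [-0.4, -0.9, 0.5]
opening: 0.453
```

```bash
python3 - <<'E'
from h import *
st(); snap('wrist','w3'); snap('scene','s3'); st()
crop('s3',290,120,450,240,5,'s3c')
E
```

```text
t 2.05 p [ 0.4873 -0.3967  0.0404] ty [-0.045 -0.999  0.002] tz [ 0.003 -0.002 -1.   ] F [-0.4 -0.9  0.5] M [0.03 0.02 0.05] op 0.453
t 2.15 p [ 0.4876 -0.3967  0.0408] ty [-0.045 -0.999  0.003] tz [ 0.004 -0.003 -1.   ] F [-0.4  0.3  0.4] M [0.05 0.02 0.01] op 0.447
```

View pics/s3c.png

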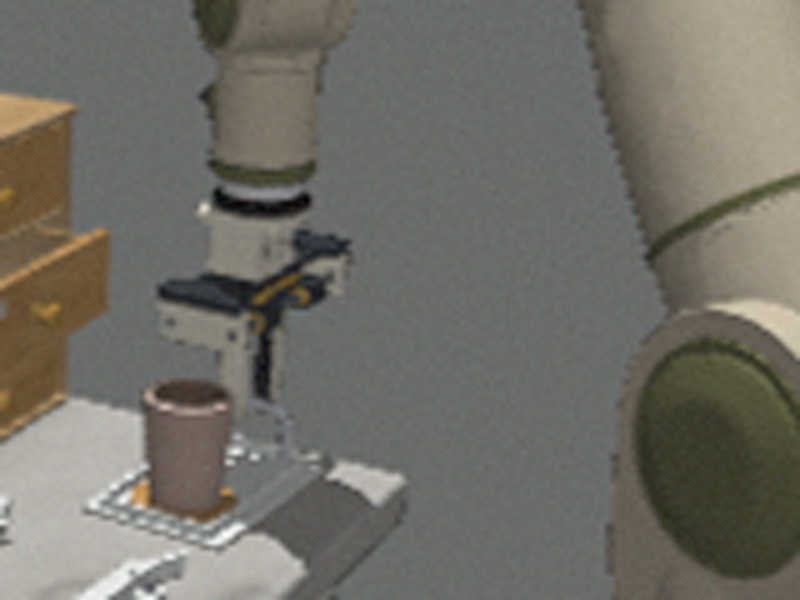

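View pics/w3.png

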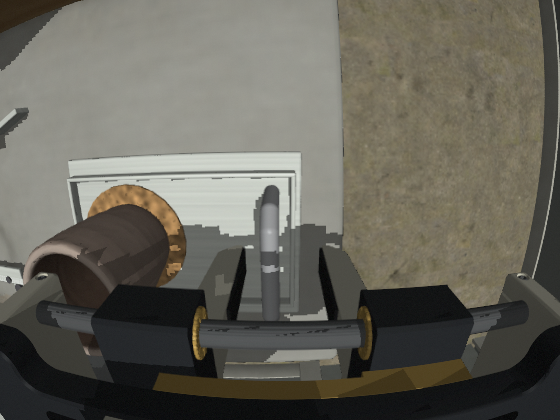

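Call:
{"name": "arm_command", "arguments": {
  "delta_pos": [
    [-0.04,0.14,-0.12],
    [0,0,0]
  ],
  "delta_rot": [
    [0,0,0],
    [0,0,0]
  ],
  "hand": [0.45,0.45]
}}

```text
time: 2.35
tcp_pos: [0.4866, -0.3912, 0.0377]
ee_rot: [1.0, -0.022, 0.003, 0.002]
force: [0.6, 0.4, 0.1]
opening: 0.451
```

```bash
python3 - <<'E'
from h import *
st(); snap('wrist','w4'); st()
np.set_printoptions(precision=4,suppress=True)
crop('w4',150,140,350,290,4,'w4c')
E
```

```text
t 2.35 p [ 0.4866 -0.3912  0.0377] ty [-0.045 -0.999  0.004] tz [ 0.006 -0.004 -1.   ] F [0.6 0.4 0.1] M [0.   0.01 0.05] op 0.451
t 2.4 p [ 0.4869 -0.3919  0.038 ] ty [-0.045 -0.999  0.005] tz [ 0.007 -0.005 -1.   ] F [ 0.2 -0.8 -0.5] M [ 0.04 -0.03  0.03] op 0.448
```

View pics/w4c.png

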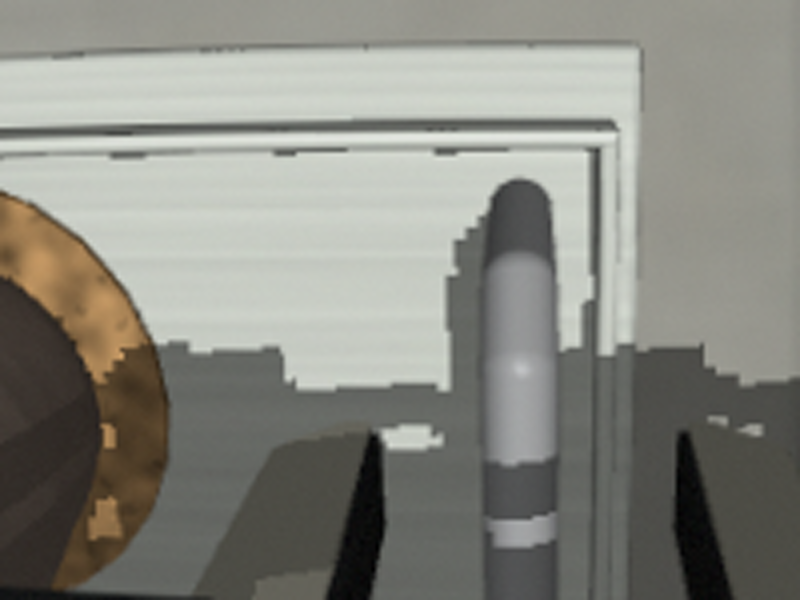

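Call:
{"name": "arm_command", "arguments": {
  "delta_pos": [
    [0,0,0],
    [0,0,0],
    [0,0,0],
    [0,0,0],
    [0,0,0]
  ],
  "delta_rot": [
    [0,0,0],
    [0,0,0],
    [0,0,0],
    [0,0,0],
    [0,0,0]
  ],
  "hand": [0.3,0.2,0.1,0.05,0.0]
}}

```text
time: 2.9
tcp_pos: [0.4873, -0.3915, 0.0388]
ee_rot: [1.0, -0.022, 0.004, 0.002]
force: [-0.4, 2.2, 2.3]
opening: 0.094
```

```bash
python3 - <<'E'
from h import *
st(); snap('wrist','w5'); st()
crop('w5',150,140,350,290,4,'w5c')
E
```

```text
t 2.9 p [ 0.4873 -0.3915  0.0388] ty [-0.045 -0.999  0.005] tz [ 0.007 -0.005 -1.   ] F [-0.4  2.2  2.3] M [ 0.59  0.07 -0.02] op 0.094
t 2.95 p [ 0.4874 -0.3915  0.0389] ty [-0.045 -0.999  0.005] tz [ 0.008 -0.005 -1.   ] F [-1.5  1.8  1.7] M [ 0.64  0.08 -0.05] op 0.096
```

View pics/w5c.png

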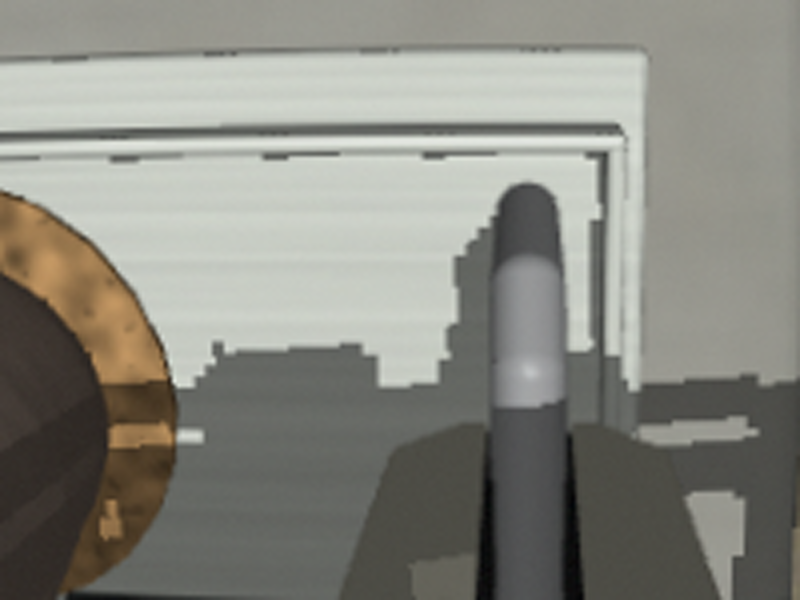

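Call:
{"name": "arm_command", "arguments": {
  "delta_pos": [
    [0.06,0.05,0],
    [0.11,0.1,0],
    [0.11,0.1,0],
    [0.11,0.1,0],
    [0.11,0.1,0],
    [0.06,0.05,0],
    [0,0,0]
  ],
  "delta_rot": [
    [0,0,0],
    [0,0,-0.03],
    [0,0,-0.02],
    [0,0,0],
    [0,0,0],
    [0,0,0],
    [0,0,0]
  ],
  "hand": [0,0,0,0,0,0,0]
}}

```text
time: 3.65
tcp_pos: [0.5095, -0.3727, 0.0388]
ee_rot: [1.0, -0.027, 0.003, 0.004]
force: [-2.3, -3.0, 1.1]
opening: 0.097
```

```bash
python3 - <<'E'
from h import *
st(); snap('wrist','w6'); snap('top','top6'); st()
crop('top6',265,170,415,270,5.3,'t6c'); crop('w6',0,100,260,290,3,'w6c')
E
```

```text
t 3.65 p [ 0.5095 -0.3727  0.0388] ty [-0.053 -0.999  0.008] tz [ 0.005 -0.008 -1.   ] F [-2.3 -3.   1.1] M [-0.55  0.59  0.24] op 0.097
t 3.75 p [ 0.5095 -0.3727  0.0388] ty [-0.054 -0.999  0.008] tz [ 0.005 -0.008 -1.   ] F [-0.5 -0.5  1.1] M [-0.06  0.13  0.18] op 0.098
```

View pics/t6c.png

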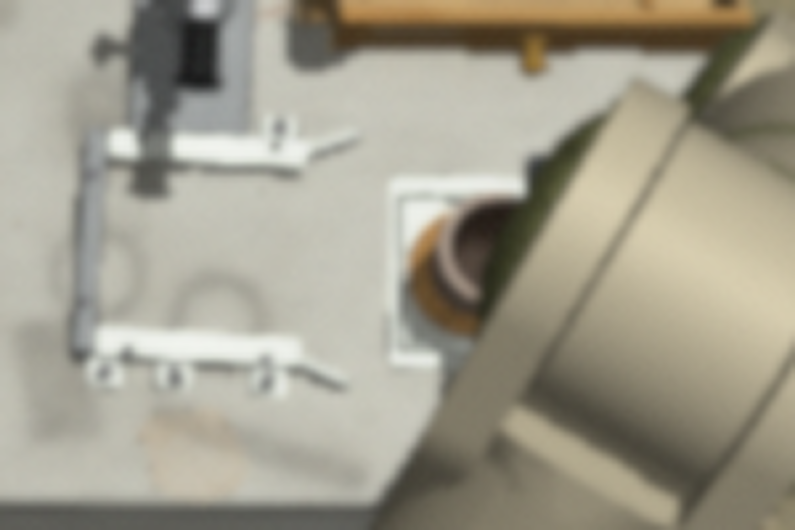

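View pics/w6.png

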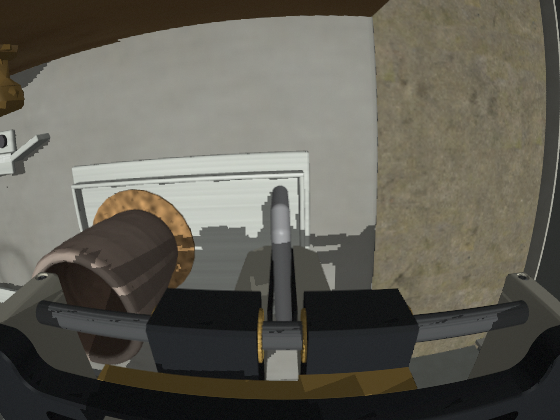

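```bash
python3 - <<'E'
from h import *
np.set_printoptions(precision=4,suppress=True)
def q(x,y,z): return px('top6',265+(x+.5)/5.3-.5,170+(y+.5)/5.3-.5,z)
A=q(392,179,.005);B=q(390,364,.005);print(A,B,(A+B)/2)
L=[q(105,157,.016),q(303,171,.016),q(95,328,.016),q(298,338,.016)]
f=(L[1]+L[3])/2;b=(L[0]+L[2])/2;print(f,b, (b-f)[0]/(b-f)[1])
m=(A+B)/2; k=(b-f)[0]/(b-f)[1]; print('lateral need +x',f[0]-k*(f[1]-m[1])-m[0], 'k',k)
# lip outer edges for check: channels outer
O=[q(105,130,.016),q(300,147,.016),q(95,352,.016),q(300,362,.016)]; print(O)
E
```

```text
[ 0.5667 -0.2239  0.005 ] [ 0.4504 -0.2206  0.005 ] [ 0.5085 -0.2223  0.005 ]
[ 0.5168 -0.1653  0.016 ] [ 0.5235 -0.0418  0.016 ] 0.05418273558522107
lateral need +x 0.0051433904292828014 k 0.05418273558522107
[array([ 0.5943, -0.0446,  0.016 ]), array([ 0.5843, -0.1657,  0.016 ]), array([ 0.455, -0.039,  0.016]), array([ 0.4497, -0.1643,  0.016 ])]
```

```bash
python3 - <<'E'
from h import *
crop('top6',275,190,355,250,10,'t6d')
E
```

```text
(no output)
```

View pics/t6d.png

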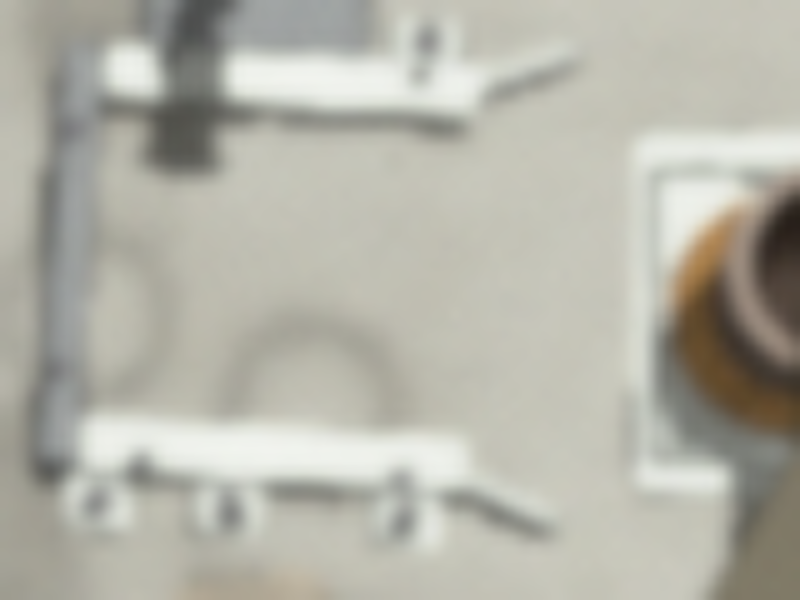

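Call:
{"name": "arm_command", "arguments": {
  "delta_pos": [
    [0.04,0.1,0],
    [0.05,0.2,0],
    [0.05,0.25,0],
    [0.04,0.25,0],
    [0.03,0.25,0],
    [0.02,0.15,0],
    [0,0,0]
  ],
  "delta_rot": [
    [0,0,0],
    [0,0,0],
    [0,0,0],
    [0,0,0],
    [0,0,0],
    [0,0,0],
    [0,0,0]
  ],
  "hand": [0,0,0,0,0,0,0]
}}

```text
time: 4.45
tcp_pos: [0.5203, -0.3204, 0.0388]
ee_rot: [1.0, -0.027, 0.004, 0.004]
force: [-0.7, -2.9, -0.9]
opening: 0.096
```

```bash
python3 - <<'E'
from h import *
st(); snap('top','top7'); snap('scene','s7'); st()
crop('top7',275,190,355,250,10,'t7d'); crop('s7',230,170,380,270,5.3,'s7c')
E
```

```text
t 4.45 p [ 0.5203 -0.3204  0.0388] ty [-0.054 -0.999  0.008] tz [ 0.007 -0.009 -1.   ] F [-0.7 -2.9 -0.9] M [-0.5   0.22  0.04] op 0.096
t 4.55 p [ 0.5203 -0.3205  0.0388] ty [-0.054 -0.998  0.008] tz [ 0.007 -0.008 -1.   ] F [0.4 3.2 0.9] M [0.68 0.05 0.13] op 0.096
```

View pics/t7d.png

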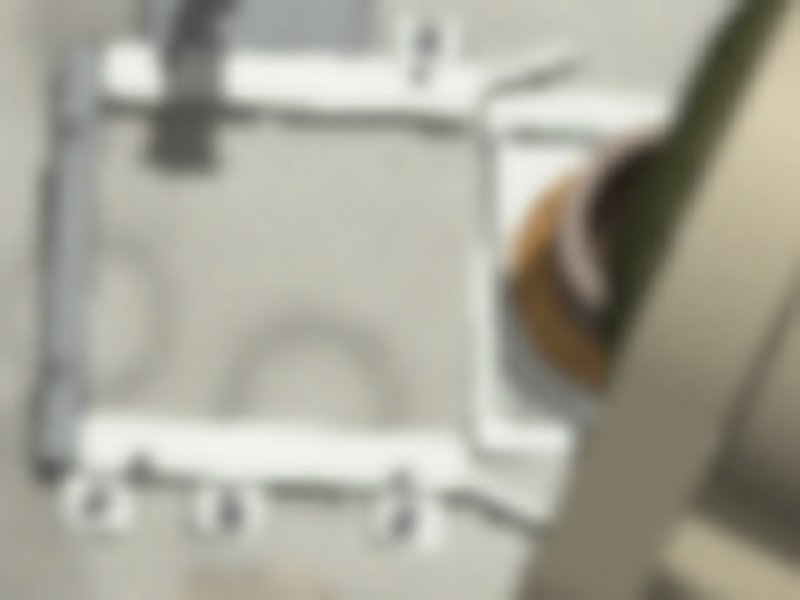

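View pics/s7c.png

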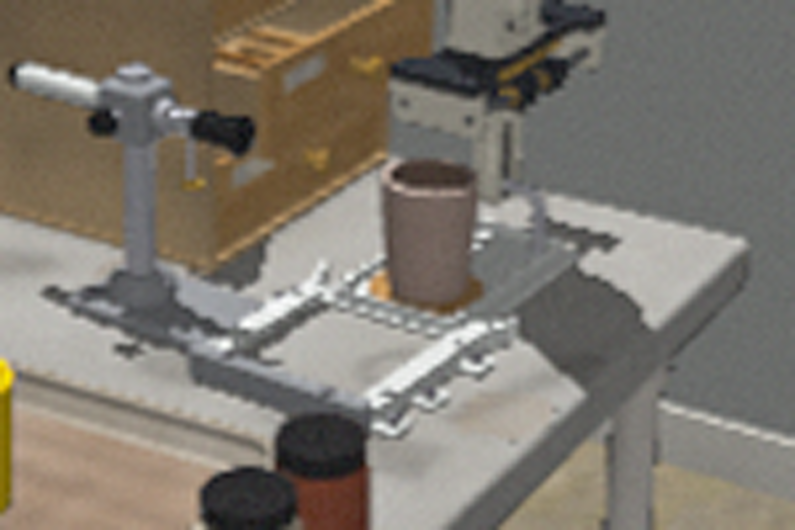

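```bash
python3 - <<'E'
from h import *
np.set_printoptions(precision=4,suppress=True)
def q(x,y,z): return px('top7',275+(x+.5)/10-.5,190+(y+.5)/10-.5,z)
A=q(487,95,.005);B=q(480,445,.005);print(A,B,(A+B)/2)
L=[q(105,97,.016),q(480,110,.016),q(85,410,.016),q(468,432,.016)];print(*L,(L[1]+L[3])/2,(L[0]+L[2])/2)
O=[q(105,45,.016),q(480,65,.016),q(85,465,.016),q(468,490,.016)];print(*O,(O[1]+O[3])/2,(O[0]+O[2])/2)
f=cv2.imread('pics/top7.png').astype(int)
for u in (290,300,310,318): print(u,f[192:242,u].sum(1)//3)
for u in (325,328): print(u,f[192:242,u].sum(1)//3)
E
```

```text
[ 0.581  -0.1735  0.005 ] [ 0.4639 -0.1698  0.005 ] [ 0.5225 -0.1716  0.005 ]
[ 0.577  -0.0468  0.016 ] [ 0.5735 -0.1701  0.016 ] [ 0.4729 -0.0406  0.016 ] [ 0.4665 -0.165   0.016 ] [ 0.52   -0.1675  0.016 ] [ 0.525  -0.0437  0.016 ]
[ 0.5946 -0.0467  0.016 ] [ 0.5887 -0.1702  0.016 ] [ 0.4549 -0.0407  0.016 ] [ 0.4475 -0.1647  0.016 ] [ 0.5181 -0.1675  0.016 ] [ 0.5247 -0.0437  0.016 ]
290 [135 139 156 177 193 205 202 175 126  96 103 109 104 105 127 158 177 183
 182 180 176 174 171 169 169 168 169 169 168 170 169 168 167 167 168 168
 173 177 184 200 223 233 229 213 184 149 145 170 184 186]
300 [161 162 171 203 232 239 235 216 163 135 156 182 191 194 193 195 194 192
 191 190 190 189 186 187 188 186 186 185 183 179 173 167 165 164 166 170
 172 174 177 187 214 234 240 239 235 219 196 203 210 208]
310 [157 157 161 186 221 236 239 234 210 157 147 175 190 193 194 193 192 192
 191 190 190 191 190 189 188 188 189 189 185 179 171 164 162 166 172 177
 180 183 185 186 193 216 234 239 235 222 184 157 169 182]
318 [180 165 165 183 204 216 225 229 215 167 129 143 174 188 191 192 193 193
 191 190 190 189 187 187 188 188 187 187 187 188 187 188 188 187 186 185
 183 183 183 183 192 214 231 237 237 232 215 191 202 218]
325 [188 188 191 198 208 200 173 187 223 228 211 189 198 217 223 224 223 223
 221 217 210 199 188 180 165 138 120 113 116 122 128 132 137 138 139 150
 167 181 188 197 221 230 218 186 183 193 202 202 174 138]
328 [191 192 198 207 197 162 158 201 229 227 196 164 187 226 235 234 227 206
 177 153 136 121 108  89  77  70  70  71  74  77  79  82  89  99 109 115
 118 126 143 165 197 224 223 201 192 194 198 202 204 182]
```

Call:
{"name": "arm_command", "arguments": {
  "delta_pos": [
    [-0.06,0.0,0],
    [0.0,0.1,0],
    [0.011,0.2,0],
    [0.011,0.2,0],
    [0.011,0.2,0],
    [0.011,0.2,0],
    [0.01,0.1,0],
    [0,0,0]
  ],
  "delta_rot": [
    [0,0,0],
    [0,0,0],
    [0,0,0],
    [0,0,0],
    [0,0,0],
    [0,0,0],
    [0,0,0],
    [0,0,0]
  ],
  "hand": [0,0,0,0,0,0,0,0]
}}

```text
time: 5.35
tcp_pos: [0.5139, -0.2997, 0.0412]
ee_rot: [0.999, -0.038, 0.005, 0.015]
force: [-0.2, -1.8, -2.3]
opening: 0.099
```

```bash
python3 - <<'E'
from h import *
st(); snap('top','top8'); snap('scene','s8'); st()
crop('top8',275,190,355,250,10,'t8d'); crop('s8',230,170,380,270,5.3,'s8c')
E
```

```text
t 5.35 p [ 0.5139 -0.2997  0.0412] ty [-0.076 -0.997  0.029] tz [ 0.009 -0.029 -1.   ] F [-0.2 -1.8 -2.3] M [-0.19  0.06 -0.01] op 0.099
t 5.45 p [ 0.5139 -0.2998  0.0411] ty [-0.076 -0.997  0.028] tz [ 0.009 -0.029 -1.   ] F [-0.9  0.5 -3.5] M [ 0.18 -0.03 -0.03] op 0.093
```

View pics/t8d.png

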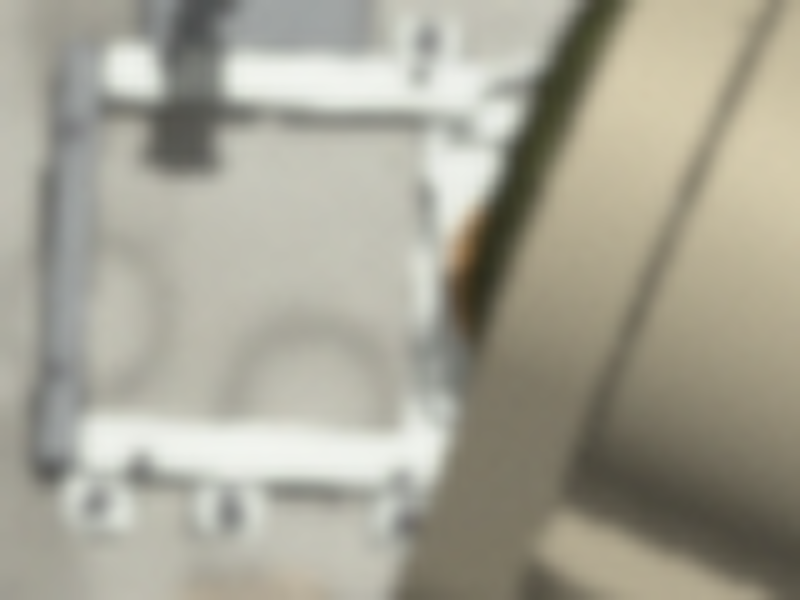

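View pics/s8c.png

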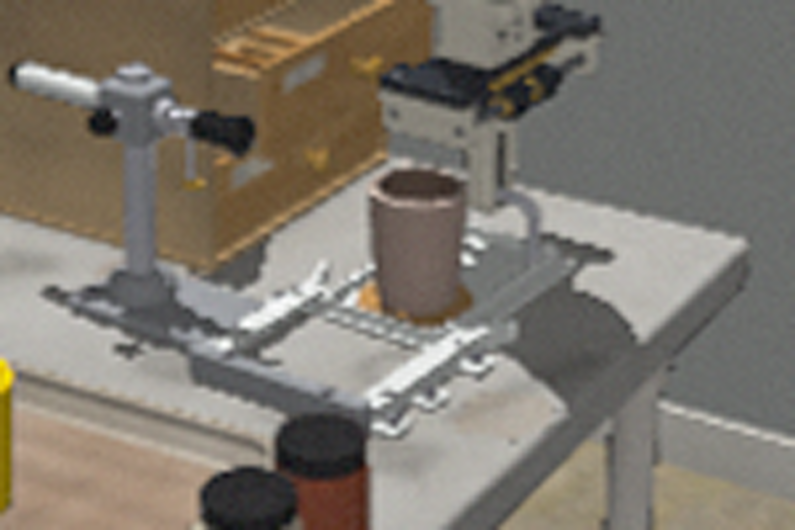

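```bash
python3 - <<'E'
from h import *
snap('wrist','w8'); crop('s8',290,190,350,240,12,'s8d')
E
```

```text
(no output)
```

View pics/w8.png

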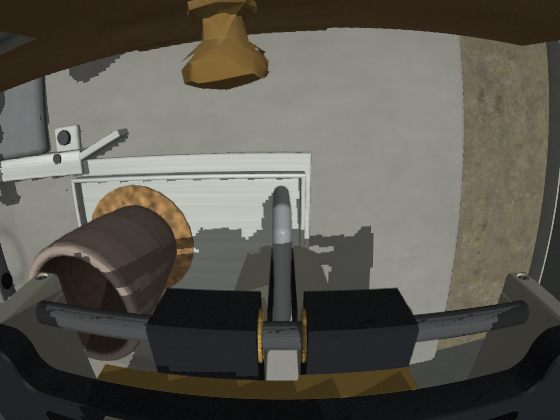

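View pics/s8d.png

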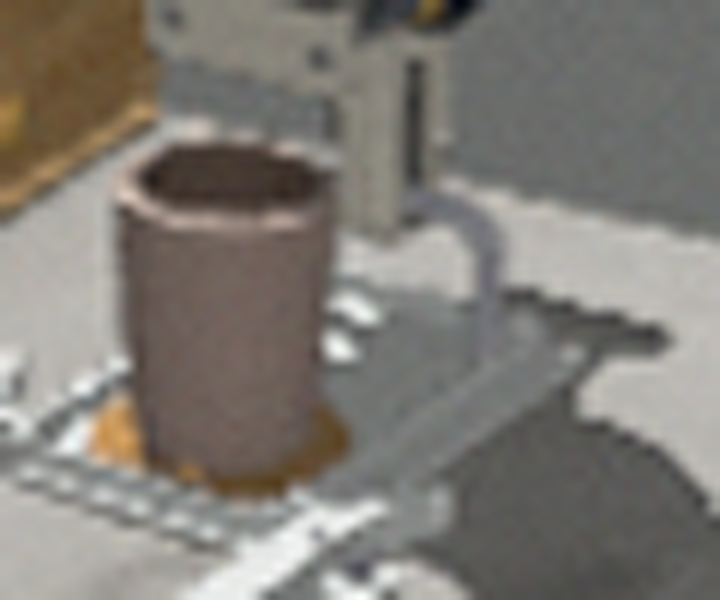

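Call:
{"name": "arm_command", "arguments": {
  "delta_pos": [
    [0.04,0,-0.03],
    [0.04,0,-0.03],
    [0,0,0]
  ],
  "delta_rot": [
    [0.1,0,0.08],
    [0.1,0,0.08],
    [0,0,0]
  ],
  "hand": [0,0,0]
}}

```text
time: 5.8
tcp_pos: [0.5167, -0.2991, 0.0388]
ee_rot: [1.0, -0.025, 0.004, -0.002]
force: [-0.3, 0.8, 0.4]
opening: 0.097
```

```bash
python3 - <<'E'
from h import *
st()
E
```

```text
t 5.8 p [ 0.5167 -0.2991  0.0388] ty [-0.05  -0.999 -0.003] tz [ 0.007  0.003 -1.   ] F [-0.3  0.8  0.4] M [0.21 0.12 0.01] op 0.097
```

Call:
{"name": "arm_command", "arguments": {
  "delta_pos": [
    [0.007,0.1,0],
    [0.008,0.15,0],
    [0.008,0.15,0]
  ],
  "delta_rot": [
    [0,0,0],
    [0,0,0],
    [0,0,0]
  ],
  "hand": [0,0,0]
}}

```text
time: 6.1
tcp_pos: [0.518, -0.285, 0.0388]
ee_rot: [1.0, -0.026, 0.005, -0.001]
force: [-0.3, -2.8, -1.7]
opening: 0.096
```

```bash
python3 - <<'E'
from h import *
st()
E
```

```text
t 6.1 p [ 0.518  -0.285   0.0388] ty [-0.053 -0.999 -0.002] tz [ 0.009  0.002 -1.   ] F [-0.3 -2.8 -1.7] M [-0.65  0.11  0.04] op 0.096
```

Call:
{"name": "arm_command", "arguments": {
  "delta_pos": [
    [0.01,0.2,0],
    [0.011,0.2,0],
    [0.011,0.2,0],
    [0.011,0.2,0]
  ],
  "delta_rot": [
    [0,0,0],
    [0,0,0],
    [0,0,0],
    [0,0,0]
  ],
  "hand": [0,0,0,0]
}}

```text
time: 6.5
tcp_pos: [0.52, -0.25, 0.0388]
ee_rot: [1.0, -0.026, 0.005, -0.001]
force: [0.2, -2.5, -1.8]
opening: 0.094
```

```bash
python3 - <<'E'
from h import *
st()
E
```

```text
t 6.5 p [ 0.52   -0.25    0.0388] ty [-0.052 -0.999 -0.002] tz [ 0.009  0.001 -1.   ] F [ 0.2 -2.5 -1.8] M [-0.6   0.09  0.01] op 0.094
```

Call:
{"name": "arm_command", "arguments": {
  "delta_pos": [
    [0.011,0.2,0],
    [0.011,0.2,0],
    [0.011,0.2,0],
    [0.011,0.2,0],
    [0.006,0.1,0]
  ],
  "delta_rot": [
    [0,0,0],
    [0,0,0],
    [0,0,0],
    [0,0,0],
    [0,0,0]
  ],
  "hand": [0,0,0,0,0]
}}

```text
time: 7.0
tcp_pos: [0.5221, -0.2092, 0.0388]
ee_rot: [1.0, -0.025, 0.004, -0.001]
force: [-0.4, -2.8, -1.3]
opening: 0.098
```

```bash
python3 - <<'E'
from h import *
st(); snap('wrist','w9'); snap('scene','s9'); snap('top','top9'); st()
crop('s9',230,170,380,270,5.3,'s9c')
crop('top9',275,190,355,250,10,'t9d')
E
```

```text
t 7.0 p [ 0.5221 -0.2092  0.0388] ty [-0.05  -0.999 -0.002] tz [ 0.009  0.002 -1.   ] F [-0.4 -2.8 -1.3] M [-0.58  0.1   0.03] op 0.098
t 7.15 p [ 0.5221 -0.2087  0.0388] ty [-0.049 -0.999 -0.004] tz [ 0.008  0.003 -1.   ] F [-0.1  4.4  0.9] M [ 0.9  -0.   -0.04] op 0.1
```

View pics/s9c.png

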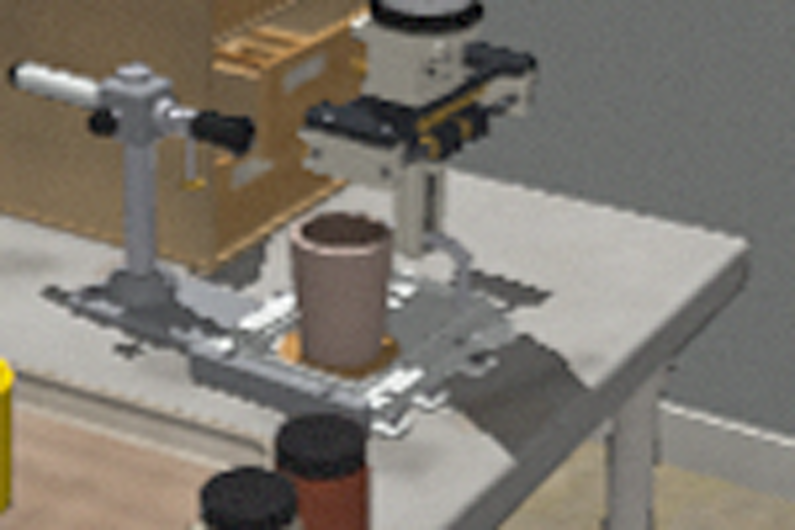

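View pics/w9.png

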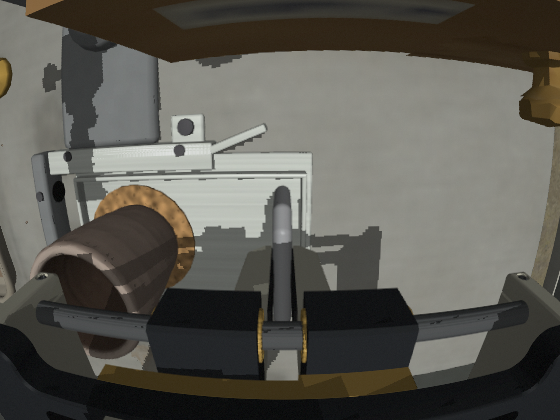

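Call:
{"name": "arm_command", "arguments": {
  "delta_pos": [
    [0.005,0.1,0],
    [0.005,0.1,0],
    [0.005,0.1,0],
    [0.005,0.1,0]
  ],
  "delta_rot": [
    [0,0,0],
    [0,0,0],
    [0,0,0],
    [0,0,0]
  ],
  "hand": [0,0,0,0]
}}

```text
time: 7.55
tcp_pos: [0.5228, -0.1944, 0.0388]
ee_rot: [1.0, -0.026, 0.005, -0.001]
force: [-0.4, -2.2, -1.0]
opening: 0.098
```

```bash
python3 - <<'E'
from h import *
st()
E
```

```text
t 7.55 p [ 0.5228 -0.1944  0.0388] ty [-0.053 -0.999 -0.002] tz [ 0.009  0.001 -1.   ] F [-0.4 -2.2 -1. ] M [-0.62  0.05 -0.  ] op 0.098
```

Call:
{"name": "arm_command", "arguments": {
  "delta_pos": [
    [0.004,0.08,0],
    [0.004,0.08,0],
    [0.004,0.08,0]
  ],
  "delta_rot": [
    [0,0,0],
    [0,0,0],
    [0,0,0]
  ],
  "hand": [0,0,0]
}}

```text
time: 7.85
tcp_pos: [0.5225, -0.1925, 0.0397]
ee_rot: [1.0, -0.03, 0.006, 0.004]
force: [-2.0, -12.9, 0.4]
opening: 0.097
```

```bash
python3 - <<'E'
from h import *
st(); snap('wrist','w10'); st()
crop('w10',20,130,220,280,4,'w10c')
E
```

```text
t 7.85 p [ 0.5225 -0.1925  0.0397] ty [-0.06  -0.998  0.008] tz [ 0.011 -0.008 -1.   ] F [ -2.  -12.9   0.4] M [-2.7   0.51  0.01] op 0.097
t 7.9 p [ 0.5225 -0.1926  0.0398] ty [-0.06  -0.998  0.008] tz [ 0.012 -0.009 -1.   ] F [ -2.  -13.4   0.9] M [-2.74  0.54 -0.01] op 0.097
```

View pics/w10c.png

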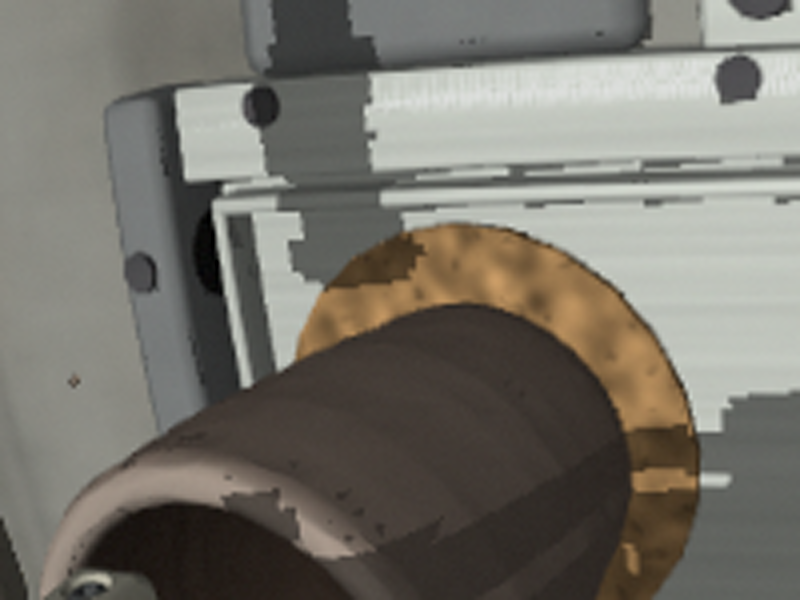

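Call:
{"name": "arm_command", "arguments": {
  "delta_pos": [
    [0,0.02,-0.03],
    [0,0,0],
    [0,0,0],
    [0,0,0],
    [0,0,0],
    [0,0,0],
    [0,0,0],
    [0,0,0]
  ],
  "delta_rot": [
    [0.07,0,0.05],
    [0,0,0],
    [0,0,0],
    [0,0,0],
    [0,0,0],
    [0,0,0],
    [0,0,0],
    [0,0,0]
  ],
  "hand": [0,0,0,0.15,0.25,0.35,0.4,0.4]
}}

```text
time: 8.7
tcp_pos: [0.5229, -0.19, 0.0389]
ee_rot: [1.0, -0.026, 0.006, -0.001]
force: [-0.7, -0.5, -0.7]
opening: 0.392
```

```bash
python3 - <<'E'
from h import *
st(); snap('wrist','w11'); st()
E
```

```text
t 8.7 p [ 0.5229 -0.19    0.0389] ty [-0.052 -0.999 -0.003] tz [ 0.012  0.002 -1.   ] F [-0.7 -0.5 -0.7] M [0.06 0.03 0.01] op 0.392
t 8.75 p [ 0.5229 -0.19    0.0388] ty [-0.052 -0.999 -0.003] tz [ 0.012  0.002 -1.   ] F [-0.3  0.4  0.5] M [-0.   -0.01 -0.01] op 0.396
```

View pics/w11.png

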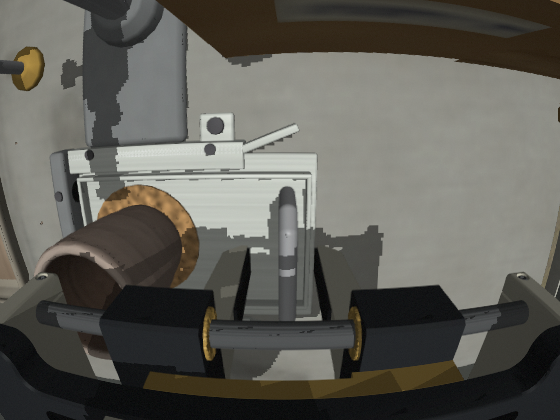

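```bash
python3 - <<'E'
from h import *
np.set_printoptions(precision=3,suppress=True)
print(np.round(state()['joint_pos'],2))
f=np.load('pics/top0.npz');d=f['d']
for v in range(150,186,4):
    print(v,[tuple(np.round(px('top0',u,v),3)) for u in (320,326,330,336,345,360)])
E
```

```text
[ 0.18  0.67  0.1   2.13 -0.2   0.34 -1.18]
150 [(np.float64(0.752), np.float64(-0.165), np.float64(0.001)), (np.float64(0.692), np.float64(-0.166), np.float64(0.186)), (np.float64(0.667), np.float64(-0.17), np.float64(0.261)), (np.float64(0.669), np.float64(-0.188), np.float64(0.257)), (np.float64(0.669), np.float64(-0.213), np.float64(0.257)), (np.float64(0.668), np.float64(-0.256), np.float64(0.26))]
154 [(np.float64(0.739), np.float64(-0.165), np.float64(-0.002)), (np.float64(0.683), np.float64(-0.168), np.float64(0.173)), (np.float64(0.667), np.float64(-0.174), np.float64(0.223)), (np.float64(0.668), np.float64(-0.192), np.float64(0.221)), (np.float64(0.669), np.float64(-0.218), np.float64(0.22)), (np.float64(0.668), np.float64(-0.262), np.float64(0.222))]
158 [(np.float64(0.725), np.float64(-0.165), np.float64(-0.003)), (np.float64(0.669), np.float64(-0.167), np.float64(0.178)), (np.float64(0.671), np.float64(-0.18), np.float64(0.172)), (np.float64(0.673), np.float64(-0.198), np.float64(0.168)), (np.float64(0.67), np.float64(-0.224), np.float64(0.177)), (np.float64(0.668), np.f
[... 1524 characters left out ...]
loat64(-0.164), np.float64(0.004)), (np.float64(0.656), np.float64(-0.184), np.float64(-0.005)), (np.float64(0.623), np.float64(-0.185), np.float64(0.117)), (np.float64(0.625), np.float64(-0.204), np.float64(0.11)), (np.float64(0.624), np.float64(-0.231), np.float64(0.117)), (np.float64(0.624), np.float64(-0.278), np.float64(0.118))]
182 [(np.float64(0.641), np.float64(-0.164), np.float64(-0.001)), (np.float64(0.641), np.float64(-0.184), np.float64(-0.001)), (np.float64(0.64), np.float64(-0.197), np.float64(0.001)), (np.float64(0.64), np.float64(-0.217), np.float64(0.002)), (np.float64(0.64), np.float64(-0.247), np.float64(0.003)), (np.float64(0.642), np.float64(-0.298), np.float64(-0.002))]
```

Call:
{"name": "arm_command", "arguments": {
  "delta_pos": [
    [0,0,0.2],
    [0,0,0.5],
    [0,0,0.9],
    [0,0,0.9],
    [0,0,0.9],
    [0,0,0.9],
    [0,0.3,0.3],
    [0,0,0]
  ],
  "delta_rot": [
    [0,0,0],
    [0,0,0],
    [0,0.08,0],
    [0,0,0],
    [0,0,0],
    [0,0,0],
    [0,0,0],
    [0,0,0]
  ],
  "hand": [0.4,0.4,0.4,0.4,0.4,0.4,0.4,0.4]
}}

```text
time: 9.55
tcp_pos: [0.5205, -0.177, 0.2324]
ee_rot: [1.0, -0.027, -0.0, -0.002]
force: [-0.0, -0.6, -0.2]
opening: 0.4
```

```bash
python3 - <<'E'
from h import *
st(); snap('wrist','w12'); snap('top','top12'); st()
crop('top12',265,140,415,270,5.3,'t12c')
E
```

```text
t 9.55 p [ 0.5205 -0.177   0.2324] ty [-0.054 -0.999 -0.003] tz [-0.001  0.003 -1.   ] F [-0.  -0.6 -0.2] M [0.05 0.06 0.01] op 0.4
t 9.65 p [ 0.5197 -0.1782  0.2305] ty [-0.055 -0.998 -0.003] tz [-0.004  0.003 -1.   ] F [ 0.7 -0.6 -0.5] M [0.04 0.03 0.03] op 0.397
```

View pics/w12.png

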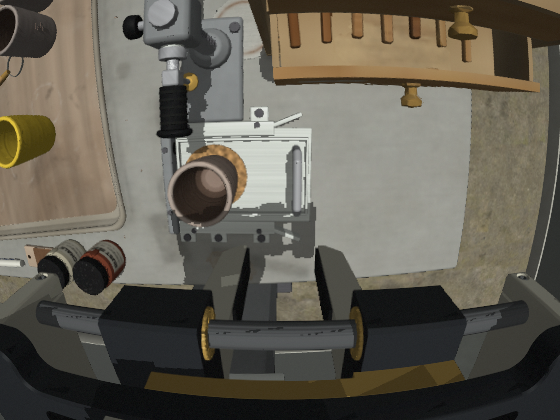

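View pics/t12c.png

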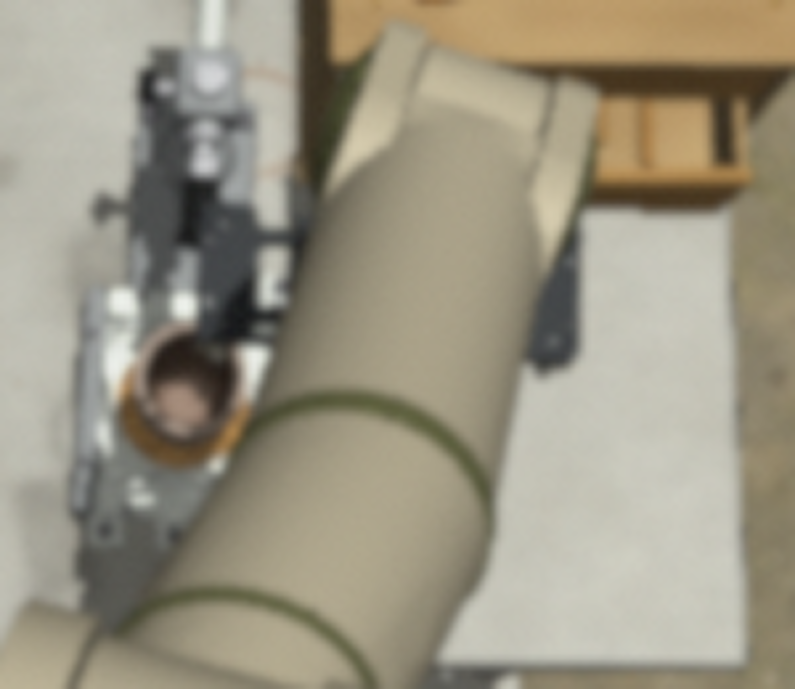

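```bash
python3 - <<'E'
from h import *
np.set_printoptions(precision=4,suppress=True)
crop('w12',130,0,290,140,5,'w12c')
E
```

```text
(no output)
```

View pics/w12c.png

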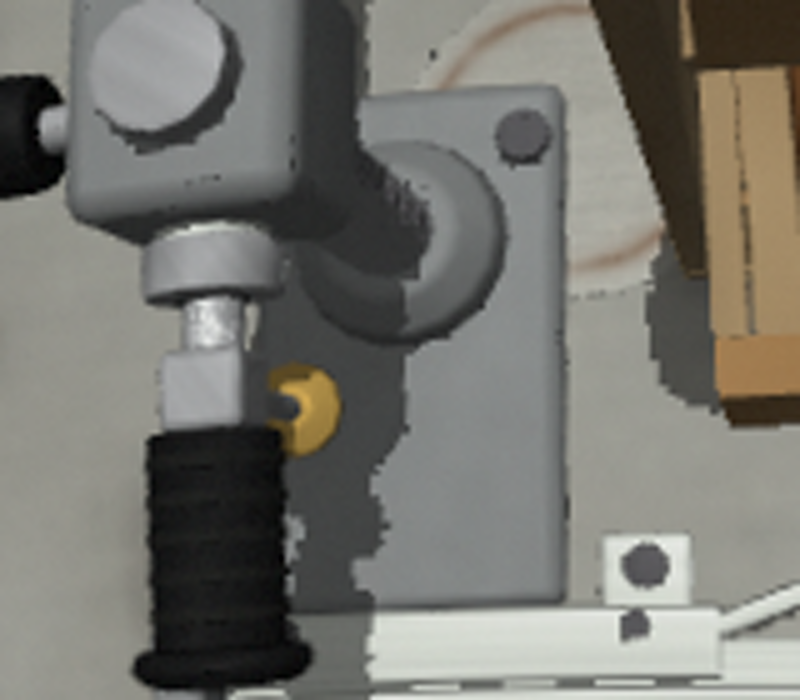

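```bash
python3 - <<'E'
from h import *
np.set_printoptions(precision=4,suppress=True)
for x,y in [(216,432),(218,540),(222,645),(223,680)]:
    print(fx('w12',130+x/5-.1,y/5-.1,.155))
for x in (150,287): print(fx('w12',130+x/5-.1,108,.15))
f=np.load('pics/w12.npz');print(f['d'][100:112,173])
E
```

```text
[ 0.6282 -0.101   0.155 ]
[ 0.6115 -0.0999  0.155 ]
[ 0.5952 -0.099   0.155 ]
[ 0.5898 -0.0985  0.155 ]
[ 0.613  -0.0867  0.15  ]
[ 0.6102 -0.1095  0.15  ]
[0.2254 0.2256 0.2259 0.2253 0.2259 0.2253 0.2256 0.2263 0.2276 0.2273
 0.2275 0.2276]
```

Call:
{"name": "arm_command", "arguments": {
  "delta_pos": [
    [0,0.7,0],
    [0,0.7,0],
    [0.3,0.6,0],
    [0.6,0,0],
    [0.6,0,0],
    [0.6,0,0],
    [0,0,0]
  ],
  "delta_rot": [
    [0,0,0],
    [0,0,0],
    [0,0,0],
    [0,0,0],
    [0,0,0],
    [0,0,0],
    [0,0,0]
  ],
  "hand": [0.6,0.6,0.6,0.6,0.6,0.6,0.6]
}}

```text
time: 10.35
tcp_pos: [0.5996, -0.0956, 0.2171]
ee_rot: [1.0, -0.028, -0.012, -0.001]
force: [-0.5, 0.2, -0.4]
opening: 0.599
```

```bash
python3 - <<'E'
from h import *
st(); snap('wrist','w13'); snap('scene','s13'); st()
crop('s13',200,120,400,270,4,'s13c')
E
```

```text
t 10.35 p [ 0.5996 -0.0956  0.2171] ty [-0.056 -0.998 -0.002] tz [-0.025  0.003 -1.   ] F [-0.5  0.2 -0.4] M [0.06 0.05 0.01] op 0.599
t 10.45 p [ 0.5967 -0.0961  0.2172] ty [-0.057 -0.998 -0.002] tz [-0.027  0.004 -1.   ] F [-0.6  0.6 -0.1] M [ 0.03 -0.03 -0.01] op 0.598
```

View pics/w13.png

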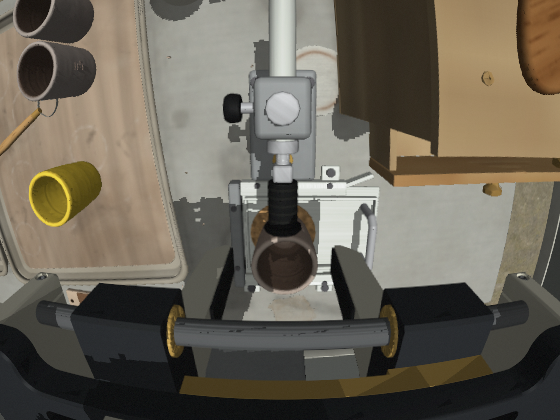

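View pics/s13c.png

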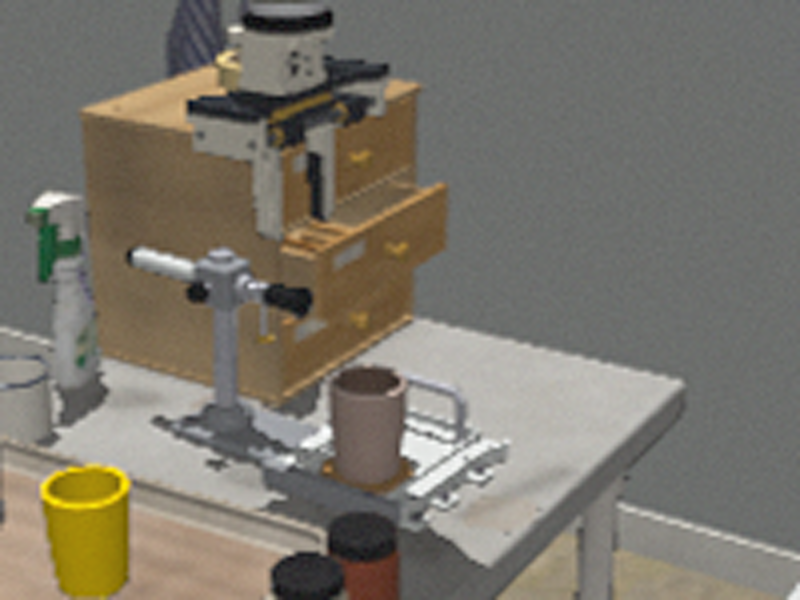

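```bash
python3 - <<'E'
from h import *
np.set_printoptions(precision=4,suppress=True)
crop('w13',220,120,360,260,5,'w13c')
for v in (182,205,227): print(fx('w13',283,v,.155))
E
```

```text
[ 0.6275 -0.098   0.155 ]
[ 0.6102 -0.097   0.155 ]
[ 0.5928 -0.096   0.155 ]
```

View pics/w13c.png

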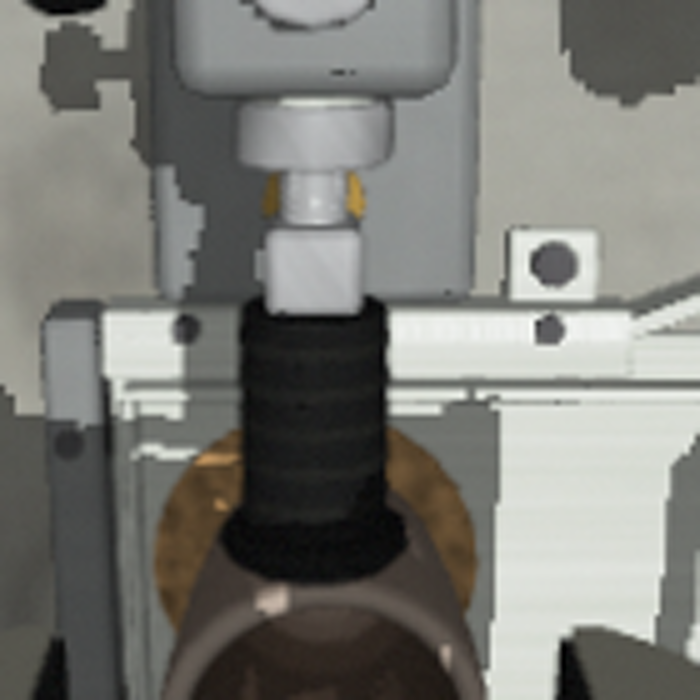

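Call:
{"name": "arm_command", "arguments": {
  "delta_pos": [
    [0.22,-0.02,-0.3],
    [0.05,0,-0.4],
    [0,0,-0.3],
    [0,0,0]
  ],
  "delta_rot": [
    [0,-0.1,0],
    [0,-0.1,0.02],
    [0,0,0],
    [0,0,0]
  ],
  "hand": [0.6,0.6,0.6,0.6]
}}

```text
time: 10.85
tcp_pos: [0.6026, -0.0984, 0.1731]
ee_rot: [1.0, -0.029, -0.003, -0.002]
force: [-0.0, -0.1, -0.8]
opening: 0.598
```

```bash
python3 - <<'E'
from h import *
st()
E
```

```text
t 10.85 p [ 0.6026 -0.0984  0.1731] ty [-0.057 -0.998 -0.003] tz [-0.005  0.003 -1.   ] F [-0.  -0.1 -0.8] M [ 0.03  0.05 -0.08] op 0.598
```

Call:
{"name": "arm_command", "arguments": {
  "delta_pos": [
    [0.1,0.03,-0.4],
    [0.03,0,-0.4],
    [0,0,-0.2],
    [0,0,0]
  ],
  "delta_rot": [
    [0,-0.03,0],
    [0,0,0],
    [0,0,0],
    [0,0,0]
  ],
  "hand": [0.6,0.6,0.6,0.6]
}}

```text
time: 11.25
tcp_pos: [0.6062, -0.0981, 0.1329]
ee_rot: [1.0, -0.029, -0.001, -0.002]
force: [0.6, -0.0, 0.5]
opening: 0.6
```

```bash
python3 - <<'E'
from h import *
st(); snap('wrist','w14'); snap('scene','s14'); st()
crop('s14',230,160,330,260,6,'s14c'); crop('w14',190,130,370,290,4.4,'w14c')
E
```

```text
t 11.25 p [ 0.6062 -0.0981  0.1329] ty [-0.059 -0.998 -0.003] tz [-0.003  0.003 -1.   ] F [ 0.6 -0.   0.5] M [-0.03  0.03  0.01] op 0.6
t 11.35 p [ 0.6069 -0.0982  0.1339] ty [-0.059 -0.998 -0.003] tz [-0.001  0.003 -1.   ] F [0.5 0.6 0.3] M [ 0.03  0.04 -0.01] op 0.599
```

View pics/s14c.png

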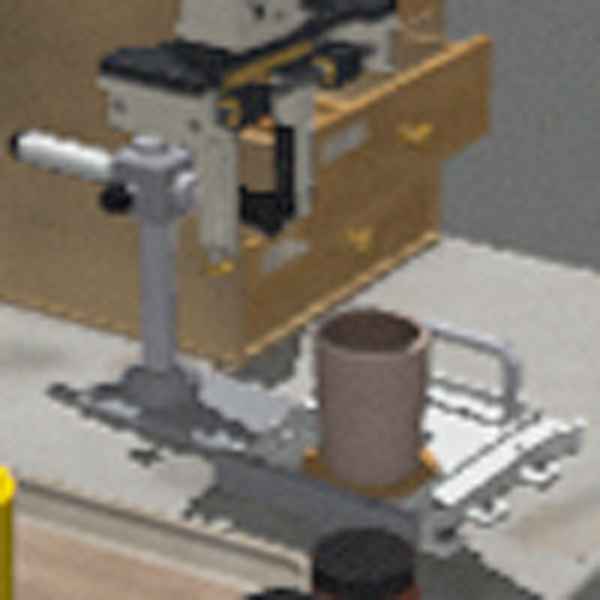

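View pics/w14c.png

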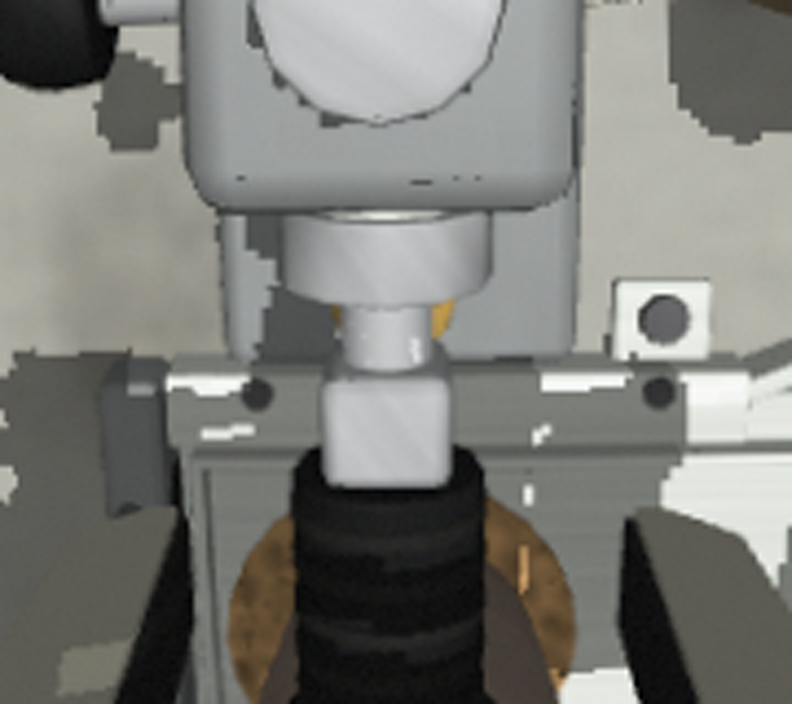

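Call:
{"name": "arm_command", "arguments": {
  "delta_pos": [
    [0,0.04,-0.06],
    [0,0,0],
    [0,0,0],
    [0,0,0],
    [0,0,0],
    [0,0,0]
  ],
  "delta_rot": [
    [0,0,0.02],
    [0,0,0],
    [0,0,0],
    [0,0,0],
    [0,0,0],
    [0,0,0]
  ],
  "hand": [0.45,0.35,0.2,0.1,0.0,0.0]
}}

```text
time: 11.95
tcp_pos: [0.6078, -0.0963, 0.1338]
ee_rot: [1.0, -0.028, 0.001, -0.002]
force: [1.3, -0.9, -1.5]
opening: 0.229
```

```bash
python3 - <<'E'
from h import *
st(); snap('wrist','w15'); st()
crop('w15',190,130,370,290,4.4,'w15c')
E
```

```text
t 11.95 p [ 0.6078 -0.0963  0.1338] ty [-0.056 -0.998 -0.004] tz [ 0.003  0.003 -1.   ] F [ 1.3 -0.9 -1.5] M [-0.14 -0.02  0.02] op 0.229
t 12.0 p [ 0.6078 -0.0963  0.1338] ty [-0.056 -0.998 -0.004] tz [ 0.003  0.003 -1.   ] F [-0.4  0.4 -0.3] M [0.03 0.02 0.01] op 0.23
```

View pics/w15c.png

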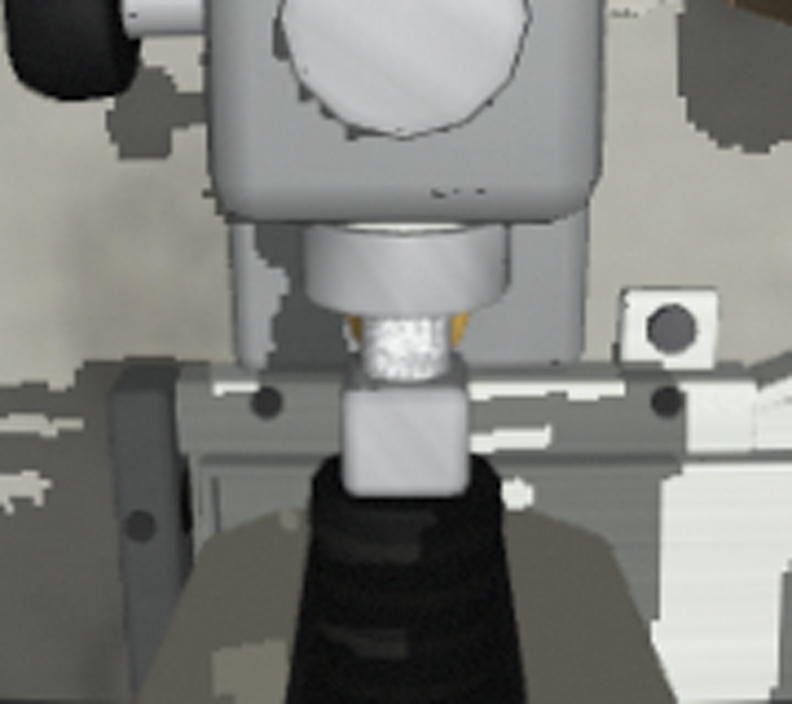

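Call:
{"name": "arm_command", "arguments": {
  "delta_pos": [
    [-0.1,0.005,0],
    [-0.25,0.013,0],
    [-0.25,0.013,0],
    [-0.25,0.013,0],
    [-0.25,0.013,0],
    [-0.25,0.013,0],
    [-0.25,0.013,0]
  ],
  "delta_rot": [
    [0,0,0],
    [0,0,0],
    [0,0,0],
    [0,0,0],
    [0,0,0],
    [0,0,0],
    [0,0,0]
  ],
  "hand": [0,0,0,0,0,0,0]
}}

```text
time: 12.7
tcp_pos: [0.5491, -0.0932, 0.1339]
ee_rot: [1.0, -0.027, 0.01, -0.001]
force: [8.4, -0.4, -10.3]
opening: 0.228
```

```bash
python3 - <<'E'
from h import *
st(); snap('wrist','w16'); st()
crop('w16',190,30,370,220,4,'w16c')
E
```

```text
t 12.7 p [ 0.5491 -0.0932  0.1339] ty [-0.055 -0.999 -0.002] tz [ 0.019  0.001 -1.   ] F [  8.4  -0.4 -10.3] M [-0.05 -1.67 -0.03] op 0.228
t 12.75 p [ 0.5473 -0.0931  0.1339] ty [-0.055 -0.998 -0.002] tz [ 0.018  0.001 -1.   ] F [ 5.3 -0.4 -6.5] M [-0.09 -1.2   0.  ] op 0.227
```

View pics/w16c.png

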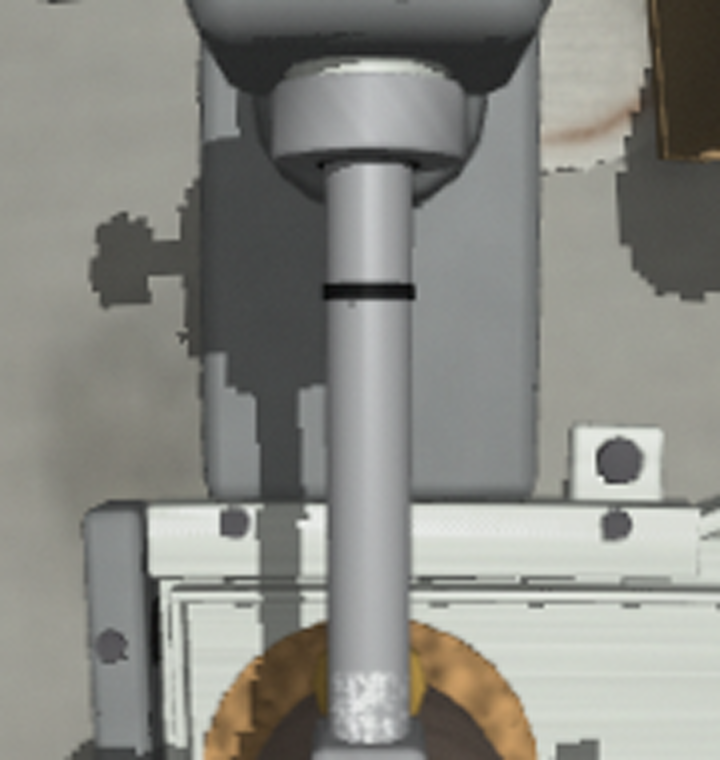

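Call:
{"name": "arm_command", "arguments": {
  "delta_pos": [
    [-0.2,0.011,0],
    [-0.15,0.008,0],
    [-0.1,0.005,0]
  ],
  "delta_rot": [
    [0,0.04,0],
    [0,0.04,0],
    [0,0,0]
  ],
  "hand": [0,0,0]
}}

```text
time: 13.05
tcp_pos: [0.5328, -0.0923, 0.134]
ee_rot: [1.0, -0.027, 0.008, 0.0]
force: [9.3, -0.4, -11.6]
opening: 0.227
```

```bash
python3 - <<'E'
from h import *
st(); snap('wrist','w17'); st()
crop('w17',230,20,330,120,7,'w17c')
E
```

```text
t 13.05 p [ 0.5328 -0.0923  0.134 ] ty [-0.055 -0.999 -0.   ] tz [ 0.016 -0.    -1.   ] F [  9.3  -0.4 -11.6] M [ 0.   -1.84  0.01] op 0.227
t 13.1 p [ 0.5322 -0.0923  0.1339] ty [-0.055 -0.999 -0.   ] tz [ 0.016 -0.    -1.   ] F [ 7.3  0.1 -9.4] M [-0.07 -1.54 -0.  ] op 0.231
```

View pics/w17c.png

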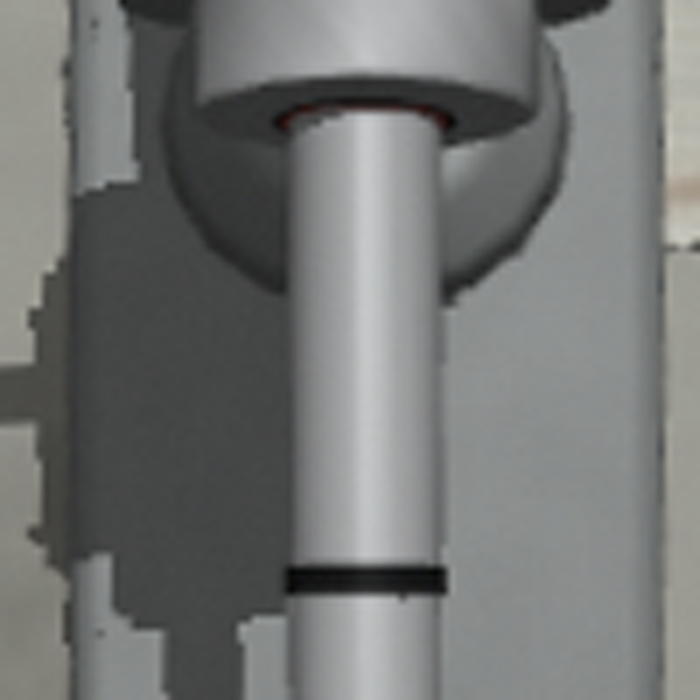

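Call:
{"name": "arm_command", "arguments": {
  "delta_pos": [
    [-0.11,0.006,0],
    [-0.02,0.001,0]
  ],
  "delta_rot": [
    [0,0,0],
    [0,0,0]
  ],
  "hand": [0,0]
}}

```text
time: 13.3
tcp_pos: [0.5298, -0.0922, 0.1339]
ee_rot: [1.0, -0.027, 0.011, 0.0]
force: [8.7, 0.0, -11.1]
opening: 0.229
```

```bash
python3 - <<'E'
from h import *
st(); snap('wrist','w18'); st(); snap('scene','s18'); st()
for i in range(3): camera('top')
st()
crop('w18',230,20,330,120,7,'w18c'); crop('s18',230,160,330,260,6,'s18c')
E
```

```text
t 13.3 p [ 0.5298 -0.0922  0.1339] ty [-0.054 -0.999  0.   ] tz [ 0.023 -0.002 -1.   ] F [  8.7   0.  -11.1] M [-0.05 -1.65  0.  ] op 0.229
t 13.35 p [ 0.5301 -0.0922  0.1339] ty [-0.054 -0.999  0.   ] tz [ 0.023 -0.002 -1.   ] F [  8.1  -0.4 -10.6] M [-0.02 -1.64 -0.04] op 0.226
t 13.4 p [ 0.5301 -0.0922  0.1339] ty [-0.054 -0.999  0.   ] tz [ 0.023 -0.002 -1.   ] F [  8.6   0.1 -11.7] M [-0.1  -1.62 -0.09] op 0.227
t 13.55 p [ 0.5302 -0.0922  0.1339] ty [-0.054 -0.999  0.   ] tz [ 0.023 -0.002 -1.   ] F [  8.7   0.1 -10.5] M [-0.07 -1.67 -0.02] op 0.233
```

View pics/w18c.png

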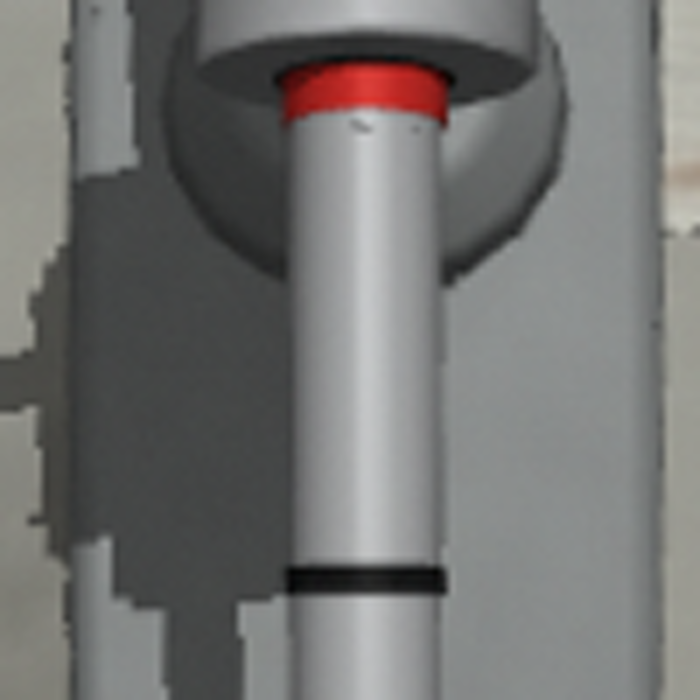

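View pics/s18c.png

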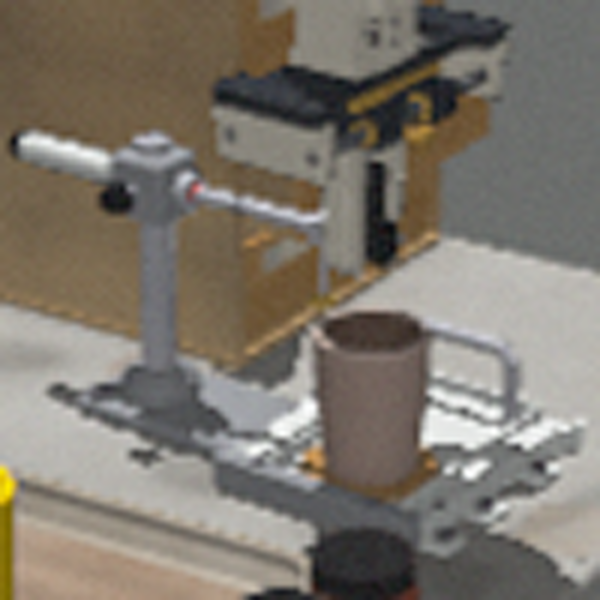

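Call:
{"name": "arm_command", "arguments": {
  "delta_pos": [
    [-0.1,0.005,0]
  ],
  "delta_rot": [
    [0,0,0]
  ],
  "hand": [0]
}}

```text
time: 13.65
tcp_pos: [0.5281, -0.0921, 0.1339]
ee_rot: [1.0, -0.027, 0.013, 0.001]
force: [9.2, -1.2, -10.5]
opening: 0.225
```

```bash
python3 - <<'E'
from h import *
st(); snap('top','top19'); 
for i in range(8): camera('top')
st(); snap('wrist','w19'); snap('scene','s19'); st()
crop('w19',230,20,330,120,7,'w19c'); crop('s19',230,160,330,260,6,'s19c')
E
```

```text
t 13.65 p [ 0.5281 -0.0921  0.1339] ty [-0.054 -0.999  0.001] tz [ 0.027 -0.002 -1.   ] F [  9.2  -1.2 -10.5] M [ 0.03 -1.76 -0.02] op 0.225
t 14.1 p [ 0.5276 -0.0921  0.1339] ty [-0.054 -0.999  0.001] tz [ 0.026 -0.002 -1.   ] F [  8.1  -0.7 -10.5] M [-0.05 -1.64  0.02] op 0.228
t 14.2 p [ 0.5277 -0.092   0.134 ] ty [-0.054 -0.999  0.001] tz [ 0.026 -0.002 -1.   ] F [  9.3  -0.5 -10.9] M [-0.02 -1.64  0.02] op 0.232
```

View pics/w19c.png

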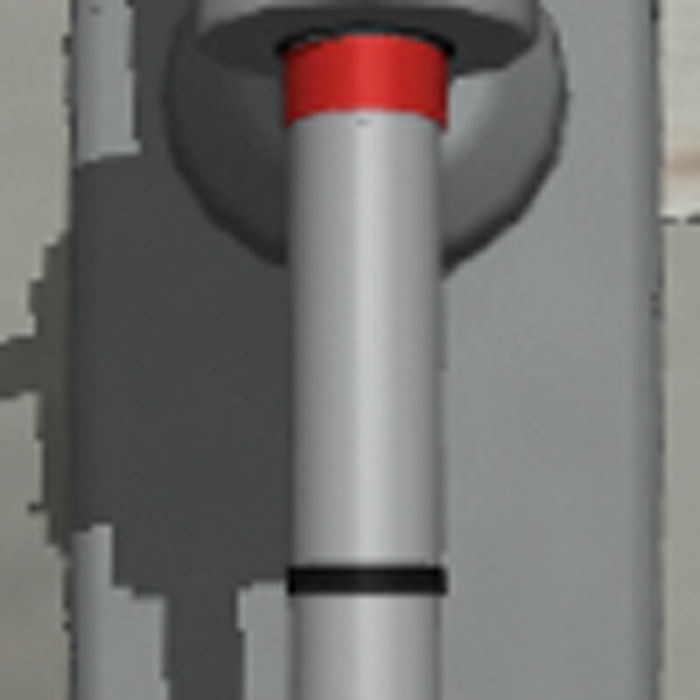

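View pics/w19.png

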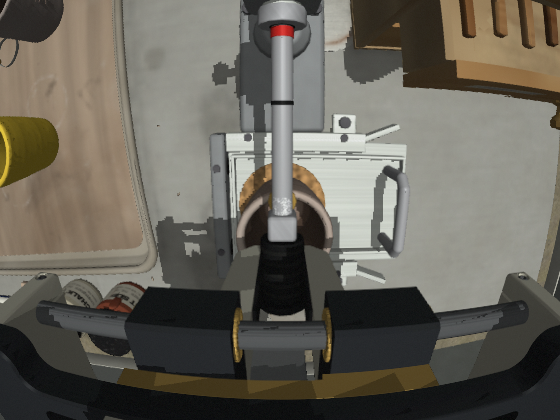

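View pics/s19.png

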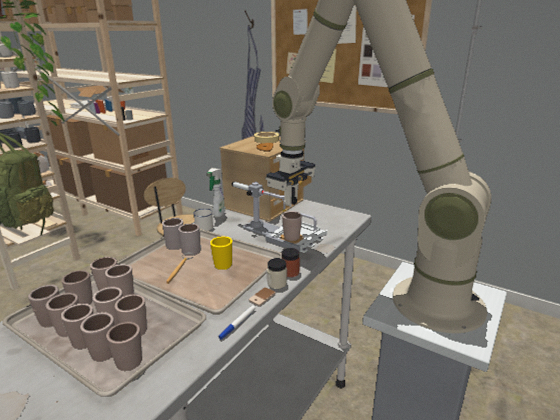

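```bash
python3 - <<'E'
from h import *
np.set_printoptions(precision=4,suppress=True)
crop('w19',195,120,425,290,3.4,'w19t')
for tag,pts in {'w19':[(402,185,.052),(401,235,.052),(406,147,.005)]}.items():
    for p in pts: print(fx(tag,*p))
E
```

```text
[ 0.5491 -0.1921  0.052 ]
[ 0.505  -0.1935  0.052 ]
[ 0.5753 -0.2136  0.005 ]
```

View pics/w19t.png

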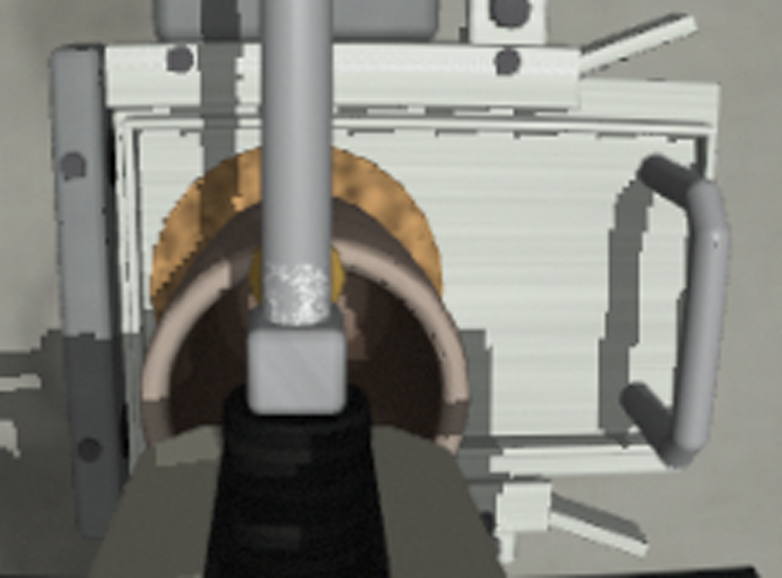

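```bash
python3 - <<'E'
from h import *
st(); print(sign_off()); st()
E
```

```text
t 14.2 p [ 0.5277 -0.092   0.134 ] ty [-0.054 -0.999  0.001] tz [ 0.026 -0.002 -1.   ] F [  9.3  -0.5 -10.9] M [-0.02 -1.64  0.02] op 0.232
the job is handed in; nothing more can be done
None
the job is handed in; nothing more can be done
```

I gripped the tray by its bow handle and slid it into the bed until it met the back stop. It caught once at the mouth with a slight yaw and about 2 mm of lift at the handle. I straightened it and it then ran freely. After letting go, I gripped the black knob, pulled the rod out to its red ring, and handed in at 14.2 s still holding it.

Last checks:
- **Tray:** the handle bar was at y ≈ -0.193, against -0.1925 when the tray stalled on the stop at 13 N. No gap showed in the close picture.
- **Tumbler:** upright on its pad in the pictures and never near the fingers. I did not measure its offset from the pad's middle.
- **Rod:** out about 80 to 81 mm by hand travel, with the whole red ring showing. It was steady for the last 0.5 s, with about 9 N of spring pull on the tool. There was also a steady vertical force of about 11 N, because the tool pressed slightly on the rod.
- **Loose things:** no jar, pen or tile looked disturbed in the last scene picture.

The calibration disagreed by 2 to 3 mm sideways between the wrist and top cameras while lining up, which is likely why the tray caught.

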